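Find the high spot of a grinding wheel on a truing stand

TASK

Slide the gauge on the truing stand fully home against its red stop, so that its pointer bears on the rim of the wheel. Then turn the wheel by its crank knob, slowly (no faster than a turn in four seconds), to find by feel the one high spot of the rim, and leave the wheel standing with the crest of the high spot right at the pointer. Let go of everything, and leave the other things on the bench alone.

Things in the scene. Friction and masses are not known exactly. Their poses are not given: they have to be found in the camera images.
- stand: Truing stand, fixed: blue base plate 250 x 150 x 15 mm. Origin on the table under the wheel's vertical axis; x points from that axis across to the gauge, y along the gauge's slide rail, z up. The red home stop stands at the -y side of the gauge. Nothing on the stand but the two knobs rises above 69 mm.
- wheel: Wheel turning about a vertical axis, without end either way, with a steady drag of 0.1 N m (2.4 N at the crank knob). Steel flange on top: 140 mm across, upper face 64 mm above the table, centre nut to 69 mm. Origin on the axis, 42 mm above the table; x points to the crank knob. It stays where it is left near the crest. Drag makes the crest feel late: feel it from both sides, take the middle.
- rim_at_pointer (a point): Fixed point on the stand where the pointer of the homed gauge meets the abrasive rim, 60 mm from the axis, 50 mm above the table. The rim, under the flange, is 120 mm across and round but for one smooth high spot, 5 mm high at its crest, about 37 degrees wide. Its place relative to the crank knob is unknown and differs every time; it starts at least 40 degrees from this point.
- crank_knob (a point): Crank knob that turns the wheel: black upright cylinder 18 mm across, 70 to 116 mm above the table, 42 mm from the wheel axis; spins freely on its pin, so it can be held while led round in a circle. Point on its axis, 96 mm up. As the high spot climbs the pointer, 2 to 5 N more push is felt here, easing off at the crest; past it the pointer pushes the wheel onward.
- gauge: Grey gauge carriage (48 x 34 mm, top 60 mm above the table) that slides along the stand's y, friction 6 N. Origin at the stand's origin when home against the red stop; starts 35 to 50 mm toward +y, clear of the wheel. Its thin sprung pointer, with a small ball roller at the tip, aims along the stand's -x; at home it bears on the rim with 3 N, and 8.7 N at the crest of the high spot, where its red tail end stands 5 mm farther out.
- gauge_knob (a point): The gauge's brass knob: upright cylinder 16 mm across, up to 100 mm above the table, 126 mm from the wheel axis along the stand's x. The point is on its axis, 86 mm above the table.
- cast_a: Bystander, to be left alone: plaster dental cast on a blue base, 58 x 66 x 34 mm. Origin at the centre of its underside.
- cast_b: Bystander, to be left alone: plaster dental cast on a plaster base, 58 x 66 x 34 mm. Origin at the centre of its underside.
- pen_pot: Bystander, to be left alone: dark round pot with pens, 76 mm across, 145 mm tall. Origin at the centre of its underside.
- dish: Bystander, to be left alone: green dish, 96 mm across, 22 mm high. Origin at the centre of its underside.
- bur_tray: Bystander, to be left alone: blue tray of burs, 80 x 110 x 25 mm. Origin at the centre of its underside.
- spare_wheel: Bystander, to be left alone: spare abrasive wheel lying flat near the stand, 90 mm across, 16 mm thick. Origin at the centre of its underside.
- bench_brush: Bystander, to be left alone: bench brush about 150 mm long lying near the stand. Origin at the centre of its underside.
- wax_bottle: Bystander, to be left alone: small white bottle, 34 mm across, 75 mm tall. Origin at the centre of its underside.

How it is judged:
By the outcome, as a careful person would: the job done as asked, in the order asked, and still so for the second after the job is handed in, with the robot touching nothing.
It also fails if it takes over 72 s, if anything falls off the work surface, if the arm or the gripper's body presses on something with over 40 N, if the wrist force passes 120 N, or if a joint passes its speed limit or range.

ROBOT

A 6-joint arm with a two-finger parallel gripper is mounted at the origin on the work surface. World frame = base frame: x ahead of the robot, y to its left, z up, the work surface at z = 0. Lengths are in m, angles in rad, forces in N, time in s.
With the tool pointing down it reaches from about 0.325 to 1 m from the base axis. Payload 5.1 kg.
Tool frame: the origin (TCP) lies on the centre line of the jaws, within the pads' length; the fingertips stand 22 mm ahead of it and the grasp point (between the pads) lies 3 mm ahead of it; z points along the fingers, y is the direction in which the jaws open and shut (so a half turn about z gives the same grasp; the last joint's range is limited). The gripper opens to 85 mm and grips with 20 to 120 N. Pads are 22 mm wide; open, the fingers measure 114 mm over their backs; the gripper's body (76 mm by 85 mm) begins 54 mm behind the grasp point. The pads swing forward as they close: fully open they stand 13 mm farther back than shut.
Start: joints at [-1.395, 0.124, 1.65, -0, 1.367, -0.083], TCP at [0.166, -0.628, 0.253] pointing down, gripper open.
Joint ranges: [-2.61, 2.61], [-1.02, 2.33], [0.03, 2.71], [-1.35, 4.49], [0.32, 2.68], [-2.91, 2.91]. Speed limits (rad/s): [2.57, 2.57, 3.14, 3.14, 3.14, 3.14].

INTERFACE

Orientations are given as a unit quaternion [x, y, z, w].
In Python, from plant import state, grab_frame, close_job gives the robot as it stands. The module is installed in compiled form; this text tells all that it offers.
- The arm moves only by the tool play_rows, never from a script. Its argument "plan" is a list of rows, each an object of numbers: "grip": the closure in counts, from 0 (fully open) to 255 (shut); "tx", "ty", "tz": the shift along the tool's x, y, z in m; "roll": the turn about the tool's z in degrees. A call has 1 to 12 rows; each row is the pose to reach, as a shift and turn from the pose commanded when the call began, along the tool's axes at that moment; what a row does not reach only later rows make up. A row lasts 1/10 s, in which the tool goes at most 50 mm and 8.59 degrees, less where a joint would pass 70% of its speed; a pose out of reach is approached as far as the arm can. A call with a gripper value outside its range is refused whole. The fingers move at their own pace and stop on an object; "squeeze" is the grip in N (left out, the last holds). Time passes only in rows, so rows that repeat a pose let the fingers close. It gives the time, the measured TCP pose, the force and the opening at its end, in the units of the state.
- state(): the state, without advancing time (a new reading comes with each control period).
- grab_frame(name): name is "scene" or "top" or "wrist"; returns a dict with "pixels" (400x640x3 uint8, red, green, blue), "range_z" (400x640 float32, m along the optical axis (not along the pixel's ray), 0 where there is no reading), "fx", "fy", "cx", "cy" (pixels), "origin" and "attitude" of the camera in the world. Camera axes: x right, y down, z forward; pixel columns grow to the right and rows downward; lengths in m; the calibration is good to about 2 mm. A picture is of the moment at which its call begins.
- close_job(): hands the job in, once; it reports no verdict.
The state is a dict: "clock": time; "q": joint angles; "joint_vel": joint speeds; "effort": joint torques, N m; "position": TCP position; "orientation": TCP orientation; "contact_force": force on the tool from outside, world axes, zero at the start; "wrist_torque": the same for the moment, N m; "width": opening from 0.0 (shut) to 1.0 (fully open).
Only numpy, scipy, OpenCV 4.12 (cv2) and the standard library are available. Lean on these libraries where they do the work, as an engineer would, in place of code of your own. Each camera call takes 0.05 s, during which the arm holds its last target.

## Working session

There is one attempt and no reset: what is moved stays moved. The work goes in short steps, Python scripts to look and compute and a tool call to move; the robot and the scene stay as the last step left them, time stands still between calls to the robot, and variables do not carry over. Pictures are saved under pics/ and viewed, and the job is handed in when it is done.

Besides the shell and the picture viewer there is one more tool, called after "Call:" in YAML: its name, and indented under it one key for each argument. play_rows: Moves the arm, as the interface text tells. Its arguments: {"type":"object","properties":{"plan":{"type":"array"},"squeeze":{"type":"number"}},"required":["plan"]}

```bash
mkdir -p pics; cat > h.py <<'E'
import numpy as np, cv2
from plant import state, grab_frame
def save(n,f):
    cv2.imwrite('pics/'+f,cv2.cvtColor(n['pixels'],cv2.COLOR_RGB2BGR))
E
python3 - <<'E'
from h import *
print(state())
for n in ['scene','top']:
    f=grab_frame(n); save(f,n+'0.png'); np.savez(n+'0.npz',**f)
    print(n,{k:(v if k not in('pixels','range_z') else 0) for k,v in f.items()})
E
```

```text
{'clock': 0.0, 'q': array([-1.39459825e+00,  1.24524127e-01,  1.65169587e+00, -1.13113134e-05,
        1.36750166e+00, -8.26113878e-02]), 'joint_vel': array([-0.00211489,  0.00050205,  0.00141964,  0.00049581,  0.00093331,
        0.00175001]), 'effort': array([-2.11998151e-03, -4.23617291e+01, -3.65453160e+01, -2.47766166e-04,
        7.02304824e-03,  5.55614733e-06]), 'position': array([ 0.16621538, -0.62779453,  0.25202774]), 'orientation': array([ 9.91638175e-01,  1.29044939e-01, -5.53253530e-05, -1.06307803e-03]), 'contact_force': array([-0.09273259,  0.96144285, -0.60872327]), 'wrist_torque': array([-0.01454949, -0.00825733, -0.02363052]), 'width': 1.0009250630252329}
scene {'pixels': 0, 'range_z': 0, 'fx': 374.29624550966156, 'fy': 374.29624550966156, 'cx': 317.37246391928744, 'cy': 200.27913216226173, 'origin': array([ 0.95642619, -0.45639959,  0.93885825]), 'attitude': array([ 0.87973859,  0.36693701, -0.10971171, -0.28174561])}
top {'pixels': 0, 'range_z': 0, 'fx': 375.3463002902093, 'fy': 375.3463002902093, 'cx': 319.52566499638743, 'cy': 199.1062712264798, 'origin': array([ 0.46001166, -0.00714008,  1.01587081]), 'attitude': array([-0.70570798,  0.70781354, -0.02073832,  0.02337018])}
```

View pics/scene0.png

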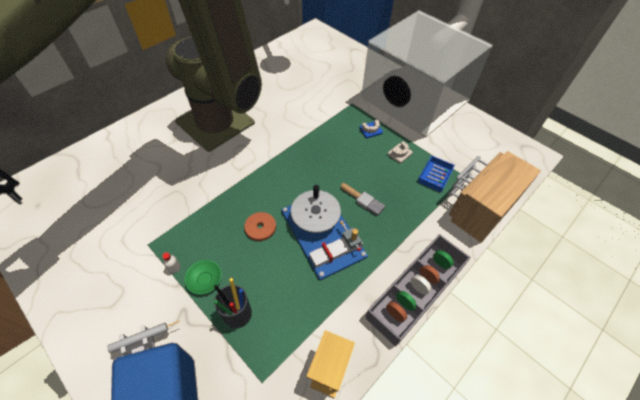

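View pics/top0.png

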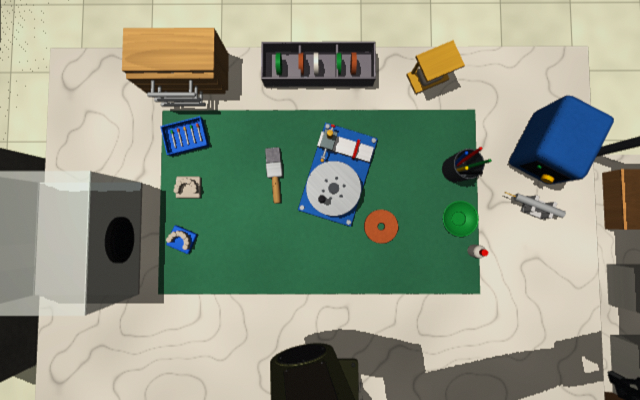

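The top view shows the stand at about (340,173), the wheel at about (333,188) with its black knob near (323,200), and the gauge with its brass knob near (330,135). The red stop is near (357,148). I'll enlarge it and measure.

```bash
cat >> h.py <<'E'
from scipy.spatial.transform import Rotation as R
def ray(f,u,v):
    d=np.array([(u-f['cx'])/f['fx'],(v-f['cy'])/f['fy'],1.0])
    return np.array(f['origin']),R.from_quat(f['attitude']).apply(d)
def onplane(f,u,v,z):
    o,d=ray(f,u,v); return o+d*(z-o[2])/d[2]
def proj(f,p):
    c=R.from_quat(f['attitude']).inv().apply(np.array(p)-f['origin'])
    return f['fx']*c[0]/c[2]+f['cx'], f['fy']*c[1]/c[2]+f['cy']
def load(n):
    d=np.load(n); return {k:d[k] for k in d.files}
def cloud(f):
    v,u=np.mgrid[0:400,0:640]
    z=f['range_z']
    c=np.stack([(u-f['cx'])/f['fx']*z,(v-f['cy'])/f['fy']*z,z],-1)
    return R.from_quat(f['attitude']).apply(c.reshape(-1,3)).reshape(400,640,3)+f['origin']
E
python3 - <<'E'
from h import *
f=load('top0.npz')
im=cv2.cvtColor(f['pixels'],cv2.COLOR_RGB2BGR)
c=im[110:240,260:400]; cv2.imwrite('pics/topcrop.png',cv2.resize(c,None,fx=4.5,fy=4.5,interpolation=cv2.INTER_CUBIC))
g=load('scene0.npz')
im=cv2.cvtColor(g['pixels'],cv2.COLOR_RGB2BGR)
c=im[165:290,270:400]; cv2.imwrite('pics/scenecrop.png',cv2.resize(c,None,fx=4.5,fy=4.5,interpolation=cv2.INTER_CUBIC))
P=cloud(f)
# blue base corners
px=f['pixels'].astype(int)
m=(px[...,2]>px[...,0]+50)&(px[...,2]>px[...,1]+30)
m[:, :280]=0;m[:,400:]=0;m[:100]=0;m[240:]=0
pts=np.argwhere(m)[:,::-1].astype(np.float32)
print(cv2.minAreaRect(pts), len(pts))
for b in cv2.boxPoints(cv2.minAreaRect(pts)): print(b,onplane(f,*b,0.015))
# flange: points by depth
for (u,v) in [(333,188),(330,170),(345,195),(323,200),(330,133),(360,150)]: print(u,v,P[v,u])
E
```

```text
((337.4234619140625, 173.94483947753906), (55.53880310058594, 92.1073226928711), 17.354022979736328) 1543
[297.18146 209.61922] [0.49462684 0.05618528 0.015     ]
[324.6548   121.704636] [ 0.73239105 -0.01798464  0.015     ]
[377.66547 138.27046] [ 0.68647708 -0.16080273  0.015     ]
[350.19214 226.18504] [ 0.45014864 -0.08483638  0.015     ]
333 188 [ 0.54740093 -0.03795309  0.06722544]
330 170 [ 0.59401753 -0.03066407  0.06281995]
345 195 [ 0.52954628 -0.06829787  0.06662364]
323 200 [ 0.51396597 -0.01219933  0.11748829]
330 133 [ 0.6809582  -0.03017925  0.09962862]
360 150 [ 0.65092312 -0.11082044  0.03435013]
```

View pics/topcrop.png

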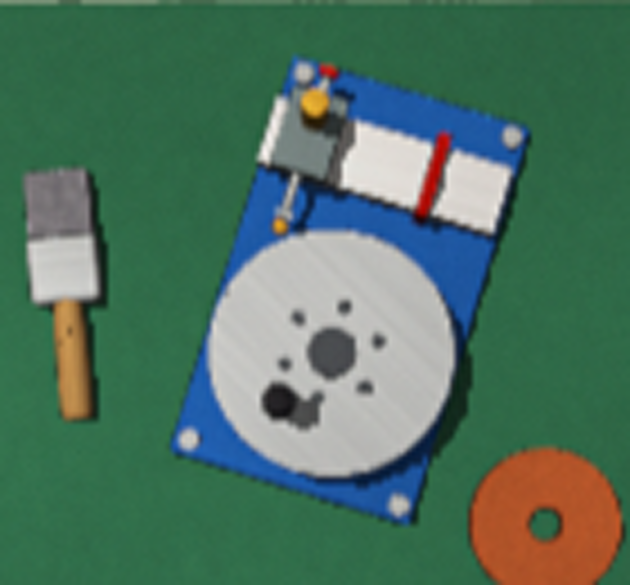

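View pics/scenecrop.png

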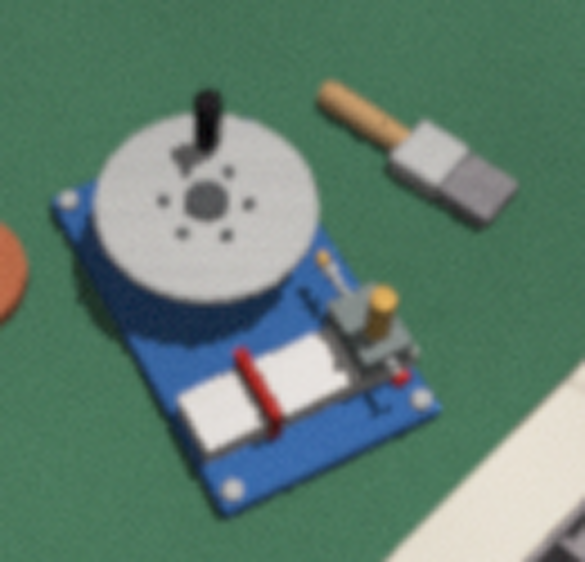

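```bash
python3 - <<'E'
from h import *
for n in ['top','scene']:
    f=load(n+'0.npz'); P=cloud(f); px=f['pixels'].astype(int)
    v,u=np.mgrid[0:400,0:640]
    near=(np.hypot(P[...,0]-.548,P[...,1]+.038)<0.12)
    # flange: depth height 0.055-0.075 within
    m=near&(px.min(-1)>90)&(px.max(-1)-px.min(-1)<40)&(P[...,2]>0.05)&(np.hypot(P[...,0]-.548,P[...,1]+.038)<0.09)
    cnt,_=cv2.findContours(m.astype(np.uint8),cv2.RETR_EXTERNAL,cv2.CHAIN_APPROX_NONE)
    c=max(cnt,key=cv2.contourArea); c=cv2.convexHull(c)[:,0]
    W=np.array([onplane(f,*p,0.064)[:2] for p in c])
    A=np.c_[2*W,np.ones(len(W))]; s=np.linalg.lstsq(A,(W**2).sum(1),rcond=None)[0]
    r=np.sqrt(s[2]+s[0]**2+s[1]**2); print(n,'flange',s[:2],r,len(c), np.std(np.hypot(*(W-s[:2]).T)))
    # black knob: dark & high
    k=near&(px.max(-1)<60)&(P[...,2]>0.1)
    ys,xs=np.nonzero(k); print('knob n',len(xs), xs.mean(),ys.mean(),onplane(f,xs.mean(),ys.mean(),0.116), np.median(P[k],0))
    b=(px[...,0]>px[...,2]+70)&(px[...,1]>px[...,2]+35)&(np.hypot(P[...,0]-.68,P[...,1]+.03)<0.06)
    nn,lab,st,ce=cv2.connectedComponentsWithStats(b.astype(np.uint8))
    for i in range(1,nn):
        if st[i,4]>5: print('brass',st[i],ce[i],onplane(f,*ce[i],0.1),np.median(P[lab==i],0))
    t=near&(P[...,2]>0.09)&(P[...,2]<0.13)
    t=(np.hypot(P[...,0]-.68,P[...,1]+.03)<0.06)&(P[...,2]>0.09)
    ys,xs=np.nonzero(t); 
    if len(xs): print('gk high',len(xs),np.median(P[t],0),onplane(f,xs.mean(),ys.mean(),0.1))
E
```

```text
top flange [ 0.54742458 -0.0384839 ] 0.0690863137711273 32 0.00027219885318041263
knob n 110 313.5 219.57272727272726 [0.467182   0.01069708 0.116     ] [ 0.46001166 -0.00714008  1.01587081]
brass [327 130   6   6  31] [329.5483871  132.51612903] [ 0.68208463 -0.02905922  0.1       ] [ 0.6809582  -0.03017925  0.0997175 ]
gk high 37 [ 0.68056777 -0.03017925  0.09952031] [ 0.68080526 -0.02903404  0.1       ]
scene flange [ 0.54875837 -0.03979393] 0.06996674523396822 28 0.0003772483006719791
knob n 37 315.6756756756757 188.75675675675674 [ 0.52314475 -0.01423138  0.116     ] [ 0.52177944 -0.01265769  0.11566593]
brass [353 229   5   6  24] [354.83333333 231.125     ] [ 0.68340726 -0.02993644  0.1       ] [ 0.68404377 -0.03018161  0.10105897]
gk high 35 [ 0.68459409 -0.03268483  0.10000498] [ 0.68505913 -0.03236323  0.1       ]
```

```bash
cat >> h.py <<'E'
YAW=np.radians(-17.35); SX=np.array([np.cos(YAW),np.sin(YAW)]); SY=np.array([-SX[1],SX[0]])
C=np.array([0.548,-0.039])
def st(xy): d=np.array(xy)[:2]-C; return np.array([d@SX,d@SY])
def wo(x,y): return C+x*SX+y*SY
def go(x,y,z,s=None):
    s=s or state(); r=R.from_quat(s['orientation'])
    M=r.as_matrix()
    t=M.T@(np.array([x,y,z])-s['position'])
    a=np.degrees(np.arctan2(*(M[:2,1][::-1]))); 
    return t, a
E
python3 - <<'E'
from h import *
f=load('top0.npz')
s=state(); M=R.from_quat(s['orientation']).as_matrix(); print(M.round(4))
for p in [(321.8,199.1)]:
    k=onplane(f,*p,0.116); print('crank',k,st(k),np.hypot(*st(k)),np.degrees(np.arctan2(*st(k)[::-1])))
print('gk',st([.6815,-.0295]), st([.684,-.031]))
g=wo(.126,.048); print('target',g, go(*g,0.22))
E
```

```text
[[ 9.667e-01  2.559e-01 -3.000e-04]
 [ 2.559e-01 -9.667e-01  1.900e-03]
 [ 2.000e-04 -1.900e-03 -1.000e+00]]
crank [ 0.51623001 -0.00933275  0.116     ] [-0.0391715   0.01884335] 0.04346812481765362 154.31023497982792
gk [0.1245929  0.04887852] [0.12742646 0.04819229]
target [ 0.6825811  -0.03075816] (array([ 0.65196801, -0.44498493,  0.0331037 ]), np.float64(-75.17087519686045))
```

Call:
play_rows:
  plan:
    - {"tx": 0.04,"ty": -0.03,"tz": 0,"roll": 4}
    - {"tx": 0.08,"ty": -0.055,"tz": 0,"roll": 8}
    - {"tx": 0.12,"ty": -0.08,"tz": 0,"roll": 12}
    - {"tx": 0.16,"ty": -0.108,"tz": 0,"roll": 16}
    - {"tx": 0.2,"ty": -0.136,"tz": 0,"roll": 20}
    - {"tx": 0.24,"ty": -0.164,"tz": 0,"roll": 24}
    - {"tx": 0.28,"ty": -0.191,"tz": 0,"roll": 28}
    - {"tx": 0.32,"ty": -0.218,"tz": 0,"roll": 32.2}
    - {"tx": 0.36,"ty": -0.246,"tz": 0,"roll": 32.2}
    - {"tx": 0.4,"ty": -0.273,"tz": 0,"roll": 32.2}
    - {"tx": 0.44,"ty": -0.3,"tz": 0,"roll": 32.2}
    - {"tx": 0.48,"ty": -0.328,"tz": 0,"roll": 32.2}

```text
$.plan[0]: bad value
```

```bash
python3 - <<'E'
from h import *
s=state(); print(s['clock'],s['position'],s['q'],R.from_quat(s['orientation']).as_matrix().round(3))
g=wo(.126,.048); print(go(*g,0.22)); print(go(*wo(.09,.035),0.22))
E
```

```text
0.1 [ 0.16622718 -0.62784622  0.252159  ] [-1.39459571e+00  1.24438732e-01  1.65156730e+00 -7.62765131e-06
  1.36749548e+00 -8.26147503e-02] [[ 0.967  0.256 -0.   ]
 [ 0.256 -0.967  0.002]
 [ 0.    -0.002 -1.   ]]
(array([ 0.65196801, -0.44498493,  0.0331037 ]), np.float64(-75.17087519686045))
(array([ 0.61457468, -0.45315433,  0.03311363]), np.float64(-75.17087519686045))
```

Call:
play_rows:
  plan:
    - {"grip": 0,"tx": 0.04,"ty": -0.03,"tz": 0,"roll": 4}
    - {"grip": 0,"tx": 0.08,"ty": -0.055,"tz": 0,"roll": 8}
    - {"grip": 0,"tx": 0.12,"ty": -0.08,"tz": 0,"roll": 12}
    - {"grip": 0,"tx": 0.16,"ty": -0.108,"tz": 0,"roll": 16}
    - {"grip": 0,"tx": 0.2,"ty": -0.136,"tz": 0,"roll": 20}
    - {"grip": 0,"tx": 0.24,"ty": -0.164,"tz": 0,"roll": 24}
    - {"grip": 0,"tx": 0.28,"ty": -0.191,"tz": 0,"roll": 28}
    - {"grip": 0,"tx": 0.32,"ty": -0.218,"tz": 0,"roll": 32.2}
    - {"grip": 0,"tx": 0.36,"ty": -0.246,"tz": 0,"roll": 32.2}
    - {"grip": 0,"tx": 0.4,"ty": -0.273,"tz": 0,"roll": 32.2}
    - {"grip": 0,"tx": 0.44,"ty": -0.3,"tz": 0,"roll": 32.2}
    - {"grip": 0,"tx": 0.48,"ty": -0.328,"tz": 0,"roll": 32.2}
  squeeze: 40

```text
clock: 1.3
position: [0.5472, -0.1866, 0.2529]
orientation: [0.989, -0.151, -0.0, 0.0]
contact_force: [0.6, -0.4, -0.6]
width: 1.001
```

```bash
python3 - <<'E'
from h import *
s=state(); print(s['clock'],s['position'],s['q'],R.from_quat(s['orientation']).as_matrix().round(3))
g=wo(.126,.048); print(go(*g,0.22)); print(go(*wo(.09,.035),0.22))
E
```

```text
1.3 [ 0.54718059 -0.18661396  0.252941  ] [-4.21476809e-01 -3.35265521e-02  1.81369583e+00 -1.06322895e-04
  1.36179284e+00  1.45249431e+00] [[ 0.954 -0.299 -0.   ]
 [-0.299 -0.954  0.   ]
 [-0.     0.    -1.   ]]
(array([ 0.082711  , -0.18917195,  0.03289835]), np.float64(-107.36937006480629))
(array([ 0.0467154 , -0.17615978,  0.03291278]), np.float64(-107.36937006480629))
```

Call:
play_rows:
  plan:
    - {"grip": 0,"tx": 0.02,"ty": -0.04,"tz": 0,"roll": 0}
    - {"grip": 0,"tx": 0.04,"ty": -0.08,"tz": 0,"roll": 0}
    - {"grip": 0,"tx": 0.06,"ty": -0.12,"tz": 0,"roll": 0}
    - {"grip": 0,"tx": 0.075,"ty": -0.16,"tz": 0,"roll": 0}
    - {"grip": 0,"tx": 0.083,"ty": -0.189,"tz": 0,"roll": 0}
    - {"grip": 0,"tx": 0.083,"ty": -0.189,"tz": 0,"roll": 0}
    - {"grip": 0,"tx": 0.083,"ty": -0.189,"tz": 0,"roll": 0}

```text
clock: 2.0
position: [0.6818, -0.0324, 0.2524]
orientation: [0.989, -0.15, -0.001, 0.0]
contact_force: [0.1, -0.5, 0.1]
width: 1.006
```

```bash
python3 - <<'E'
from h import *
s=state(); print(s['clock'],s['position'],R.from_quat(s['orientation']).as_matrix().round(3))
f=grab_frame('wrist'); np.savez('w1.npz',**f); save(f,'w1.png'); print(f['origin'],R.from_quat(f['attitude']).as_matrix().round(3),f['fx'])
E
```

```text
2.0 [ 0.68181069 -0.03236987  0.25238636] [[ 0.955 -0.297 -0.002]
 [-0.297 -0.955 -0.   ]
 [-0.002  0.001 -1.   ]]
[ 0.75149503 -0.05443901  0.37325832] [[-0.298 -0.915 -0.272]
 [-0.955  0.285  0.084]
 [ 0.     0.284 -0.959]] 319.502073106809
```

View pics/w1.png

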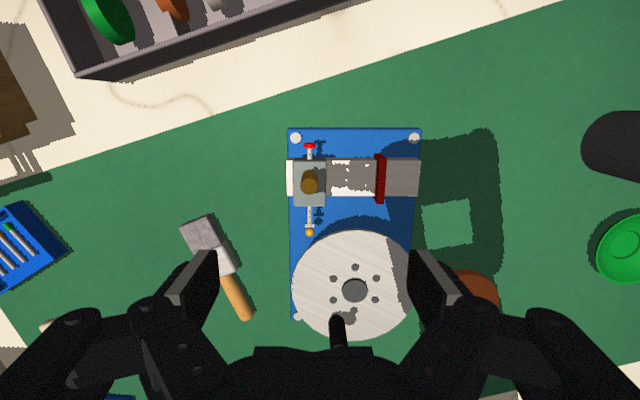

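The wrist view shows the brass knob at about (309,181), the wheel centre at about (355,290), the red stop at (381,178) and the red tail at (309,147). The stand is square with the image.

```bash
python3 - <<'E'
from h import *
f=load('w1.npz')
im=cv2.cvtColor(f['pixels'],cv2.COLOR_RGB2BGR)
c=im[120:350,270:440]; cv2.imwrite('pics/w1c.png',cv2.resize(c,None,fx=2.6,fy=2.6,interpolation=cv2.INTER_CUBIC)); 
c=im[130:250,270:400]; cv2.imwrite('pics/w1d.png',cv2.resize(c,None,fx=5,fy=5,interpolation=cv2.INTER_CUBIC)); 
px=f['pixels'].astype(int)
m=(px[...,2]>px[...,0]+50)&(px[...,2]>px[...,1]+30); m[:,:280]=0; m[:,430:]=0
cnt,_=cv2.findContours(m.astype(np.uint8),cv2.RETR_EXTERNAL,cv2.CHAIN_APPROX_NONE)
# brass
b=(px[...,0]>px[...,2]+50)&(px[...,1]>px[...,2]+25); b[:120]=0;b[250:]=0;b[:,:285]=0;b[:,:][:,330:]=0
n,l,s,ce=cv2.connectedComponentsWithStats(b.astype(np.uint8))
for i in range(1,n):
  if s[i,4]>10: print(s[i],ce[i], st(onplane(f,*ce[i],0.1)), onplane(f,*ce[i],.1))
# nut
for p in [(355,290)]: q=onplane(f,*p,0.069); print(q,st(q))
# corners base
for p in [(288,128),(421,128)]: q=onplane(f,*p,0.015); print(q,st(q))
# flange circle fit
g=(px.min(-1)>110)&(px.max(-1)-px.min(-1)<25); g[:228]=0; g[:, :285]=0; g[:,425:]=0
g=g.astype(np.uint8)
cn,_=cv2.findContours(g,cv2.RETR_EXTERNAL,cv2.CHAIN_APPROX_NONE); c=max(cn,key=cv2.contourArea)[:,0]
W=np.array([onplane(f,*p,0.064)[:2] for p in c if p[0]<380 or p[1]<240]); 
r0=np.hypot(*(W-C).T); W=W[(abs(r0-.07)<.004)]
A=np.c_[2*W,np.ones(len(W))]; q=np.linalg.lstsq(A,(W**2).sum(1),rcond=None)[0]
print('flange',q[:2],np.sqrt(q[2]+q[0]**2+q[1]**2),len(W))
E
```

```text
[301 170  17  25 333] [308.91591592 182.00600601] [0.13055702 0.0491417 ] [ 0.68727124 -0.03102734  0.1       ]
[305 228   9   8  54] [309.24074074 231.64814815] [0.08338799 0.04896867] [ 0.64219676 -0.01712632  0.1       ]
[ 0.54961034 -0.03985161  0.069     ] [ 0.00179103 -0.00033265]
[ 0.73249341 -0.02017939  0.015     ] [0.17048667 0.07298169]
[ 0.68894858 -0.15989546  0.015     ] [ 0.17058753 -0.07336285]
flange [ 0.54879994 -0.03875781] 0.06923504968133588 218
```

View pics/w1d.png

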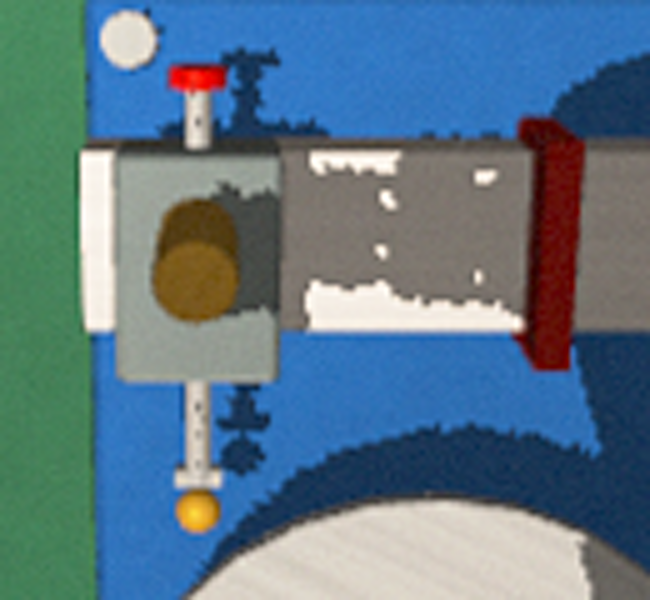

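```bash
sed -i 's/^C=.*/C=np.array([0.5485,-0.0390])/' h.py; python3 - <<'E'
from h import *
f=load('w1.npz'); q=onplane(f,309,186.2,.1); print(q,st(q))
print(go(*q[:2],.089)); print(go(*wo(.126,.049),.089))
E
```

```text
[ 0.68360754 -0.02994986  0.1       ] [0.12626145 0.04892851]
(array([ 0.00121288, -0.00377555,  0.16362633]), np.float64(-107.36657929188888))
(array([ 0.00095141, -0.00384697,  0.1636266 ]), np.float64(-107.36657929188888))
```

Call:
play_rows:
  plan:
    - {"grip": 0,"tx": 0.001,"ty": -0.004,"tz": 0.04,"roll": 0}
    - {"grip": 0,"tx": 0.001,"ty": -0.004,"tz": 0.08,"roll": 0}
    - {"grip": 0,"tx": 0.001,"ty": -0.004,"tz": 0.12,"roll": 0}
    - {"grip": 0,"tx": 0.001,"ty": -0.004,"tz": 0.15,"roll": 0}
    - {"grip": 0,"tx": 0.001,"ty": -0.004,"tz": 0.163,"roll": 0}
    - {"grip": 100,"tx": 0.001,"ty": -0.004,"tz": 0.163,"roll": 0}
    - {"grip": 200,"tx": 0.001,"ty": -0.004,"tz": 0.163,"roll": 0}
    - {"grip": 255,"tx": 0.001,"ty": -0.004,"tz": 0.163,"roll": 0}
    - {"grip": 255,"tx": 0.001,"ty": -0.004,"tz": 0.163,"roll": 0}
    - {"grip": 255,"tx": 0.001,"ty": -0.004,"tz": 0.163,"roll": 0}
    - {"grip": 255,"tx": 0.001,"ty": -0.004,"tz": 0.163,"roll": 0}
    - {"grip": 255,"tx": 0.001,"ty": -0.004,"tz": 0.163,"roll": 0}
  squeeze: 30

```text
clock: 3.25
position: [0.6852, -0.0295, 0.0923]
orientation: [0.989, -0.151, 0.001, 0.0]
contact_force: [-0.7, -0.7, 6.3]
width: 0.183
```

```bash
python3 - <<'E'
from h import *
s=state(); print(s['clock'],s['position'],st(s['position']),s['contact_force'],s['width']*85)
f=grab_frame('wrist'); np.savez('w2.npz',**f); save(f,'w2.png')
E
```

```text
3.25 [ 0.68515465 -0.0295413   0.09230346] [0.12761633 0.04977985] [-0.67037368 -0.68819412  6.33284363] 15.551320545928792
```

View pics/w2.png

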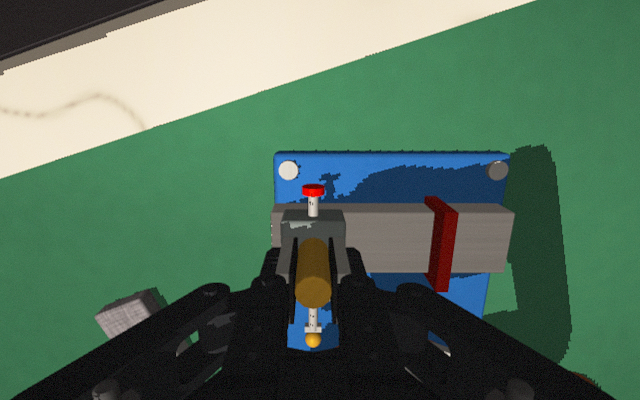

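The knob is held (opening 15.6 mm). Next I slide the gauge toward the red stop.

Call:
play_rows:
  plan:
    - {"grip": 255,"tx": 0,"ty": 0.004,"tz": 0,"roll": 0}
    - {"grip": 255,"tx": 0,"ty": 0.008,"tz": 0,"roll": 0}
    - {"grip": 255,"tx": 0,"ty": 0.012,"tz": 0,"roll": 0}
    - {"grip": 255,"tx": 0,"ty": 0.016,"tz": 0,"roll": 0}
    - {"grip": 255,"tx": 0,"ty": 0.02,"tz": 0,"roll": 0}
    - {"grip": 255,"tx": 0,"ty": 0.024,"tz": 0,"roll": 0}
    - {"grip": 255,"tx": 0,"ty": 0.028,"tz": 0,"roll": 0}
    - {"grip": 255,"tx": 0,"ty": 0.032,"tz": 0,"roll": 0}
    - {"grip": 255,"tx": 0,"ty": 0.036,"tz": 0,"roll": 0}
    - {"grip": 255,"tx": 0,"ty": 0.039,"tz": 0,"roll": 0}
    - {"grip": 255,"tx": 0,"ty": 0.042,"tz": 0,"roll": 0}
    - {"grip": 255,"tx": 0,"ty": 0.045,"tz": 0,"roll": 0}

```text
clock: 4.5
position: [0.6723, -0.0704, 0.0923]
orientation: [0.989, -0.151, 0.002, -0.002]
contact_force: [1.3, 6.1, 4.8]
width: 0.174
```

```bash
python3 - <<'E'
from h import *
s=state(); print(s['clock'],s['position'],st(s['position']),s['contact_force'],s['contact_force'][:2]@SX,s['contact_force'][:2]@SY,s['width']*85)
E
```

```text
4.5 [ 0.67232414 -0.07041079  0.09228402] [0.12755721 0.00694371] [1.2655464  6.14018162 4.82020515] -0.6230857356851882 6.238205042720621 14.803449072125689
```

Call:
play_rows:
  plan:
    - {"grip": 255,"tx": 0,"ty": 0.001,"tz": 0,"roll": 0}
    - {"grip": 255,"tx": 0,"ty": 0.002,"tz": 0,"roll": 0}
    - {"grip": 255,"tx": 0,"ty": 0.003,"tz": 0,"roll": 0}
    - {"grip": 255,"tx": 0,"ty": 0.004,"tz": 0,"roll": 0}
    - {"grip": 255,"tx": 0,"ty": 0.005,"tz": 0,"roll": 0}

```text
clock: 5.0
position: [0.6709, -0.0751, 0.0923]
orientation: [0.989, -0.151, 0.002, -0.002]
contact_force: [1.8, 7.0, 5.3]
width: 0.176
```

```bash
python3 - <<'E'
from h import *
s=state(); print(s['clock'],s['position'],st(s['position']),s['contact_force'],s['contact_force'][:2]@SX,s['contact_force'][:2]@SY,s['width']*85)
E
```

```text
5.0 [ 0.67086847 -0.0751232   0.09231083] [0.12757304 0.00201162] [1.75852722 7.02586647 5.2639596 ] -0.41665335374091317 7.230602847645318 14.939065427682062
```

Call:
play_rows:
  plan:
    - {"grip": 255,"tx": 0,"ty": 0.001,"tz": 0,"roll": 0}
    - {"grip": 255,"tx": 0,"ty": 0.002,"tz": 0,"roll": 0}
    - {"grip": 255,"tx": 0,"ty": 0.003,"tz": 0,"roll": 0}
    - {"grip": 255,"tx": 0,"ty": 0.004,"tz": 0,"roll": 0}

```text
clock: 5.4
position: [0.6702, -0.0771, 0.0923]
orientation: [0.988, -0.151, 0.002, -0.004]
contact_force: [4.3, 14.9, 4.0]
width: 0.175
```

```bash
python3 - <<'E'
from h import *
s=state(); print(s['clock'],s['position'],st(s['position']),s['contact_force'],s['contact_force'][:2]@SX,s['contact_force'][:2]@SY,s['width']*85)
E
```

```text
5.4 [ 0.67020267 -0.07710762  0.09225641] [ 1.27529301e-01 -8.10533613e-05] [ 4.33903381 14.94883795  4.02912278] -0.3162504777338766 15.562614052370753 14.900343004451587
```

Call:
play_rows:
  plan:
    - {"grip": 255,"tx": 0,"ty": 0.001,"tz": 0,"roll": 0}
    - {"grip": 255,"tx": 0,"ty": 0.002,"tz": 0,"roll": 0}
    - {"grip": 255,"tx": 0,"ty": 0.002,"tz": 0,"roll": 0}

```text
clock: 5.7
position: [0.6702, -0.0772, 0.0923]
orientation: [0.989, -0.151, 0.003, -0.005]
contact_force: [5.8, 17.8, 4.2]
width: 0.177
```

```bash
python3 - <<'E'
from h import *
s=state(); print(s['clock'],s['position'],st(s['position']),s['contact_force'],s['contact_force'][:2]@SX,s['contact_force'][:2]@SY,s['width']*85)
f=grab_frame('wrist'); np.savez('w3.npz',**f); save(f,'w3.png')
E
```

```text
5.7 [ 0.67019974 -0.07718206  0.09230467] [ 0.12754871 -0.00015298] [ 5.83333599 17.78080019  4.15457725] 0.2655486975369534 18.711337416673338 15.024449764770893
```

View pics/w3.png

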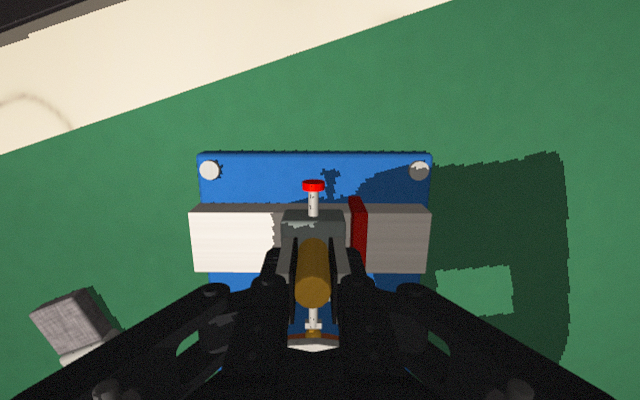

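Call:
play_rows:
  plan:
    - {"grip": 255,"tx": 0,"ty": -0.002,"tz": 0,"roll": 0}
    - {"grip": 255,"tx": 0,"ty": -0.004,"tz": 0,"roll": 0}
    - {"grip": 255,"tx": 0,"ty": -0.004,"tz": 0,"roll": 0}

```text
clock: 6.05
position: [0.6703, -0.077, 0.0923]
orientation: [0.989, -0.151, 0.002, -0.001]
contact_force: [1.6, 6.2, 6.1]
width: 0.177
```

```bash
python3 - <<'E'
from h import *
s=state(); print(s['clock'],s['position'],st(s['position']),s['contact_force'],s['contact_force'][:2]@SX,s['contact_force'][:2]@SY,s['width']*85)
E
```

```text
6.05 [ 0.6702909  -0.07696845  0.09229046] [1.27572021e-01 7.80933604e-05] [1.60186812 6.21131746 6.11976768] -0.32327961878394706 6.406398074900678 15.080191670481955
```

Call:
play_rows:
  plan:
    - {"grip": 255,"tx": 0,"ty": -0.001,"tz": 0,"roll": 0}
    - {"grip": 100,"tx": 0,"ty": -0.001,"tz": 0,"roll": 0}
    - {"grip": 0,"tx": 0,"ty": -0.001,"tz": 0,"roll": 0}
    - {"grip": 0,"tx": 0,"ty": -0.001,"tz": 0,"roll": 0}
    - {"grip": 0,"tx": 0,"ty": -0.001,"tz": 0,"roll": 0}
    - {"grip": 0,"tx": 0,"ty": -0.001,"tz": -0.03,"roll": 0}
    - {"grip": 0,"tx": 0,"ty": -0.001,"tz": -0.07,"roll": 0}
    - {"grip": 0,"tx": 0,"ty": -0.001,"tz": -0.11,"roll": 0}
    - {"grip": 0,"tx": 0,"ty": -0.001,"tz": -0.14,"roll": 0}
    - {"grip": 0,"tx": 0,"ty": -0.001,"tz": -0.14,"roll": 0}

```text
clock: 7.05
position: [0.6717, -0.0787, 0.2374]
orientation: [0.988, -0.151, 0.005, 0.0]
contact_force: [0.5, -0.8, 1.0]
width: 0.997
```

```bash
python3 - <<'E'
from h import *
s=state(); print(s['clock'],s['position'],st(s['position']),s['contact_force'])
f=grab_frame('wrist'); np.savez('w4.npz',**f); save(f,'w4.png')
im=cv2.cvtColor(f['pixels'],cv2.COLOR_RGB2BGR)
c=im[130:350,220:400]; cv2.imwrite('pics/w4c.png',cv2.resize(c,None,fx=2.7,fy=2.7,interpolation=cv2.INTER_CUBIC))
f=grab_frame('top'); np.savez('t4.npz',**f)
im=cv2.cvtColor(f['pixels'],cv2.COLOR_RGB2BGR)
c=im[110:240,260:400]; cv2.imwrite('pics/t4c.png',cv2.resize(c,None,fx=4.5,fy=4.5,interpolation=cv2.INTER_CUBIC))
E
```

```text
7.05 [ 0.6716751  -0.07870338  0.23739271] [ 0.12941061 -0.00116512] [ 0.47642968 -0.76165972  1.01793665]
```

View pics/w4.png

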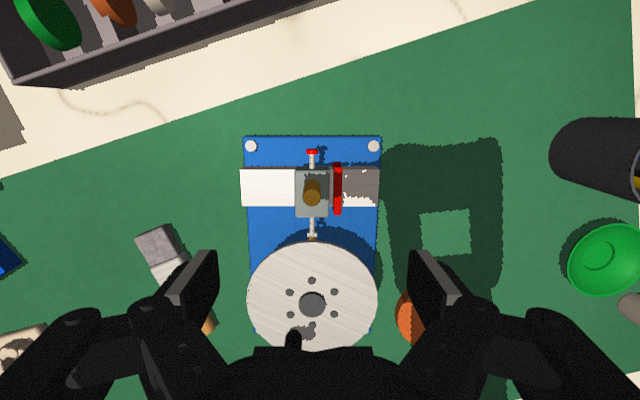

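View pics/w4c.png

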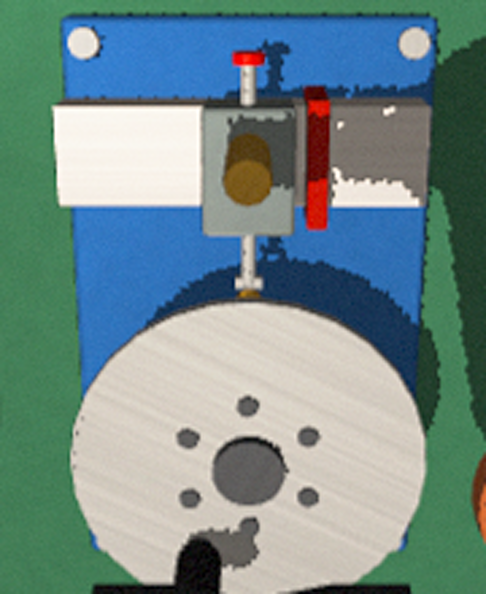

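```bash
python3 - <<'E'
from h import *
f=load('w4.npz'); 
# knob top center in crop (247,181) ; nut (250,470); stop edges; carriage edges
def P(cx,cy,z): 
    q=onplane(f,cx/2.7+220-.3,cy/2.7+130-.3,z); return st(q)
print('knob',P(247,181,.1),'nut',P(250,470,.069))
print('carr edges',P(203,170,.06),P(295,170,.06))
print('stop L',[P(305,100,z) for z in (.03,.045,.06,.069)])
print('stop R',[P(328,100,z) for z in (.03,.045,.06)])
print('tail',P(248,58,.05),'crank top(hidden?)',P(200,550,.116))
C4=cloud(f)
for cx in (270,285,291,298,301,305,310,316,322,326,332,340):
    v=int(130+ 110/2.7); u=int(round(220+cx/2.7)); q=C4[v,u]; print(cx,st(q).round(4),q[2].round(4),f['pixels'][v,u])
E
```

```text
knob [ 1.26906547e-01 -2.89875960e-05] nut [ 0.00185844 -0.00073255]
carr edges [0.1195869 0.0160463] [ 0.11957375 -0.01701636]
stop L [array([ 0.13944513, -0.02204367]), array([ 0.14225062, -0.02112017]), array([ 0.14505611, -0.02019667]), array([ 0.14673941, -0.01964257])]
stop R [array([ 0.13944051, -0.03093247]), array([ 0.14224621, -0.02960389]), array([ 0.14505192, -0.02827531])]
tail [ 1.58440317e-01 -1.46874900e-04] crank top(hidden?) [0.00344073 0.01581603]
270 [ 0.1417 -0.0082] 0.0591 [ 98 102  98]
285 [ 0.1419 -0.0139] 0.0597 [101 106 100]
291 [ 0.1417 -0.0159] 0.059 [94 94 96]
298 [ 0.137 -0.019] 0.035 [121 112 106]
301 [ 0.137  -0.0201] 0.0353 [127 119 110]
305 [ 0.1377 -0.0219] 0.0387 [79 69 62]
310 [ 0.1399 -0.0232] 0.0499 [224  19   0]
316 [ 0.14   -0.0251] 0.0506 [222  32   6]
322 [ 0.14   -0.0271] 0.0505 [218  33  23]
326 [ 0.1398 -0.0291] 0.0493 [205  19   6]
332 [ 0.1373 -0.0323] 0.0366 [121 116 109]
340 [ 0.1371 -0.0355] 0.0358 [124 117 108]
```

View pics/t4c.png

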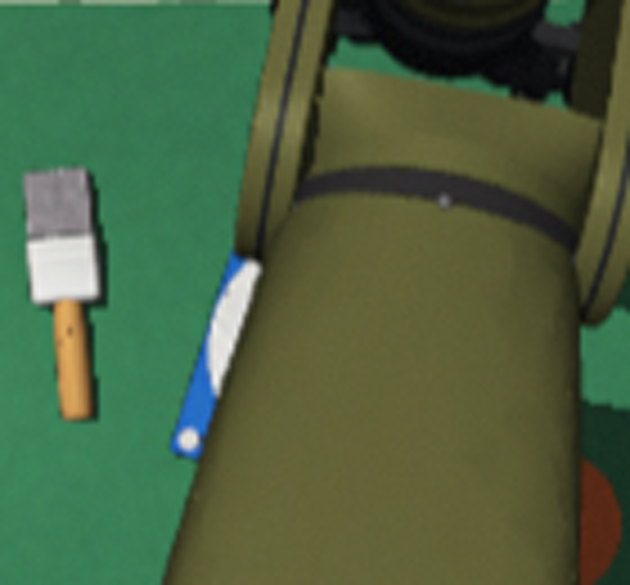

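```bash
python3 - <<'E'
from h import *
s=state(); print(s['clock'],s['position'],s['joint_vel'].round(3),R.from_quat(s['orientation']).as_matrix().round(4))
print(st(s['position']))
k=C+.0425*np.array([np.cos(np.radians(136.9)),np.sin(np.radians(136.9))]); print(k, st(k), go(*k,.099), go(*k,0.17))
f=load('w3.npz'); im=cv2.cvtColor(f['pixels'],cv2.COLOR_RGB2BGR)
c=im[170:290,250:390]; cv2.imwrite('pics/w3c.png',cv2.resize(c,None,fx=5,fy=5,interpolation=cv2.INTER_CUBIC))
E
```

```text
7.15 [ 0.66920623 -0.07821587  0.23113435] [-0.     0.03   0.048 -0.    -0.     0.   ] [[ 9.543e-01 -2.988e-01  1.600e-03]
 [-2.988e-01 -9.543e-01 -3.000e-04]
 [ 1.600e-03 -2.000e-04 -1.000e+00]]
[ 0.12690869 -0.00143603]
[ 0.5174681  -0.00996086] [-0.03827968  0.01846392] (array([-0.16541406, -0.01976517,  0.13187197]), np.float64(-107.38828752971087)) (array([-0.1652998 , -0.01977828,  0.06087207]), np.float64(-107.38828752971087))
```

View pics/w3c.png

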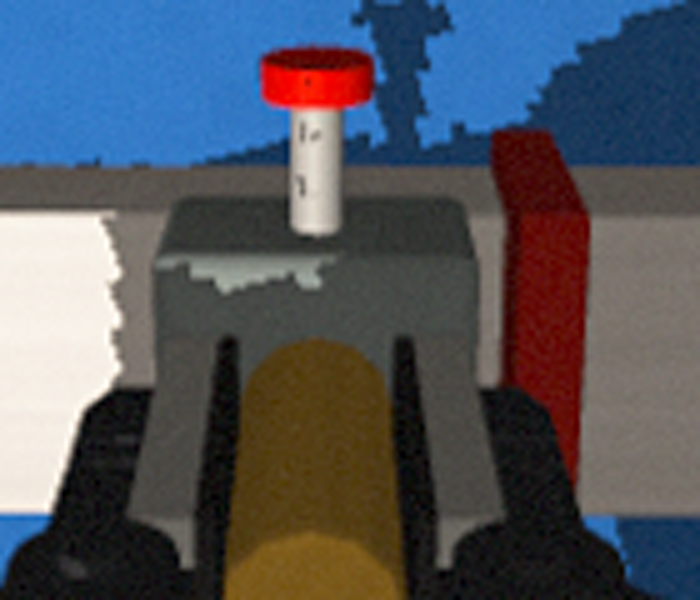

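Call:
play_rows:
  plan:
    - {"grip": 0,"tx": -0.04,"ty": -0.005,"tz": 0.005,"roll": 0}
    - {"grip": 0,"tx": -0.08,"ty": -0.01,"tz": 0.02,"roll": 0}
    - {"grip": 0,"tx": -0.12,"ty": -0.015,"tz": 0.04,"roll": 0}
    - {"grip": 0,"tx": -0.155,"ty": -0.02,"tz": 0.055,"roll": 0}
    - {"grip": 0,"tx": -0.165,"ty": -0.02,"tz": 0.055,"roll": 0}
    - {"grip": 0,"tx": -0.165,"ty": -0.02,"tz": 0.055,"roll": 0}
    - {"grip": 0,"tx": -0.165,"ty": -0.02,"tz": 0.055,"roll": 0}

```text
clock: 7.85
position: [0.5184, -0.01, 0.1757]
orientation: [0.989, -0.151, 0.001, 0.0]
contact_force: [0.6, 0.6, -0.3]
width: 1.002
```

```bash
python3 - <<'E'
from h import *
s=state(); print(s['clock'],s['position'],st(s['position']),s['contact_force'])
f=grab_frame('wrist'); np.savez('w5.npz',**f); save(f,'w5.png')
s=state(); print(s['clock'],s['position'],st(s['position']),s['contact_force'])
E
```

```text
7.85 [ 0.51839152 -0.01001619  0.17569773] [-0.03738177  0.01868649] [ 0.62129326  0.61865069 -0.30776499]
7.9 [ 0.5188874  -0.01016962  0.17613766] [-0.0368627   0.01868791] [-0.37236242 -1.56368657  0.65908041]
```

View pics/w5.png

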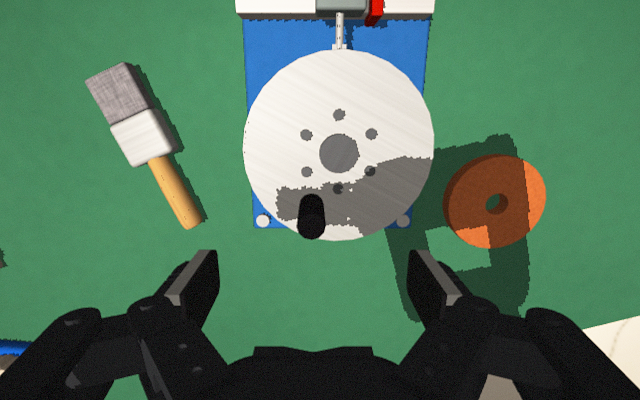

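```bash
python3 - <<'E'
from h import *
f=load('w5.npz'); px=f['pixels'].astype(int)
m=(px.max(-1)<45); m[:185]=0;m[245:]=0;m[:,:290]=0;m[:,:][:,335:]=0
n,l,s,ce=cv2.connectedComponentsWithStats(m.astype(np.uint8)); i=1+np.argmax(s[1:,4]); x,y,w,h,a=s[i]; print(s[i],ce[i])
print('widths',[(r,(l[r]==i).sum()) for r in range(y,y+h,4)])
# top disc: bottom extreme y+h, radius px
rp=0.009*f['fx']/(f['origin'][2]-.116)
u=x+w/2; 
q=onplane(f,311.5,y+h-rp*1.0,.116); print(rp,q,st(q),np.hypot(*st(q)),np.degrees(np.arctan2(*st(q)[::-1])))
q2=onplane(f,338.5,153,.069); print('nut',q2,st(q2)); 
d=q[:2]-q2[:2]; print(np.hypot(*d), np.degrees(np.arctan2(d@SY,d@SX)))
sx=state(); print(go(*q[:2],.099))
E
```

```text
[ 297  194   28   45 1016] [310.93602362 216.51377953]
widths [(194, np.int64(5)), (198, np.int64(19)), (202, np.int64(22)), (206, np.int64(24)), (210, np.int64(25)), (214, np.int64(25)), (218, np.int64(27)), (222, np.int64(27)), (226, np.int64(27)), (230, np.int64(25)), (234, np.int64(20)), (238, np.int64(6))]
15.907915204556963 [ 0.52095233 -0.01042583  0.116     ] [-0.03481532  0.01905914] 0.039690774358695974 151.30214203168111
nut [ 0.54891248 -0.03924804  0.069     ] [ 0.00046768 -0.00011375]
0.040155821136504295 151.48020172852935
(array([ 0.00190907, -0.00035534,  0.07714128]), np.float64(-107.39616482107492))
```

Call:
play_rows:
  plan:
    - {"grip": 0,"tx": 0,"ty": -0.0005,"tz": 0.03,"roll": 0}
    - {"grip": 0,"tx": 0,"ty": -0.0005,"tz": 0.06,"roll": 0}
    - {"grip": 0,"tx": 0,"ty": -0.0005,"tz": 0.077,"roll": 0}
    - {"grip": 0,"tx": 0,"ty": -0.0005,"tz": 0.077,"roll": 0}
    - {"grip": 100,"tx": 0,"ty": -0.0005,"tz": 0.077,"roll": 0}
    - {"grip": 200,"tx": 0,"ty": -0.0005,"tz": 0.077,"roll": 0}
    - {"grip": 255,"tx": 0,"ty": -0.0005,"tz": 0.077,"roll": 0}
    - {"grip": 255,"tx": 0,"ty": -0.0005,"tz": 0.077,"roll": 0}
    - {"grip": 255,"tx": 0,"ty": -0.0005,"tz": 0.077,"roll": 0}
    - {"grip": 255,"tx": 0,"ty": -0.0005,"tz": 0.077,"roll": 0}
  squeeze: 40

```text
clock: 8.9
position: [0.5181, -0.009, 0.0994]
orientation: [0.989, -0.151, 0.001, -0.0]
contact_force: [-1.4, 0.7, 4.4]
width: 0.197
```

```bash
cat >> h.py <<'E'
def rep(s=None):
    s=s or state(); p=st(s['position']); r=np.hypot(*p); a=np.arctan2(p[1],p[0])
    F=np.array([s['contact_force'][:2]@SX,s['contact_force'][:2]@SY])
    er=np.array([np.cos(a),np.sin(a)]); et=np.array([-er[1],er[0]])
    print('t %.2f st %s r %.4f ang %.2f z %.4f Frad %.2f Ftan %.2f Fz %.2f w %.1f'%(s['clock'],p.round(4),r,np.degrees(a),s['position'][2],F@er,F@et,s['contact_force'][2],s['width']*85))
    with open('log.txt','a') as fh: fh.write('%.2f %.3f %.5f %.3f %.3f\n'%(s['clock'],np.degrees(a),r,F@er,F@et))
    return s
def arc(dps,n=12,r=.042,s=None):
    """rows for turning by dps deg per row (stand ccw +) ; tool x=SX, tool y=-SY"""
    s=s or state(); p=st(s['position']); a=np.degrees(np.arctan2(p[1],p[0]))
    return a
E
python3 - <<'E'
from h import *
s=rep(); print(s['contact_force'],s['wrist_torque'])
f=grab_frame('wrist'); np.savez('w6.npz',**f); save(f,'w6.png')
E
```

```text
t 8.90 st [-0.038   0.0196] r 0.0427 ang 152.74 z 0.0994 Frad 1.53 Ftan 0.46 Fz 4.40 w 16.8
[-1.41248275  0.74498075  4.40214774] [ 0.17835153  0.2385844  -0.04339953]
```

View pics/w6.png

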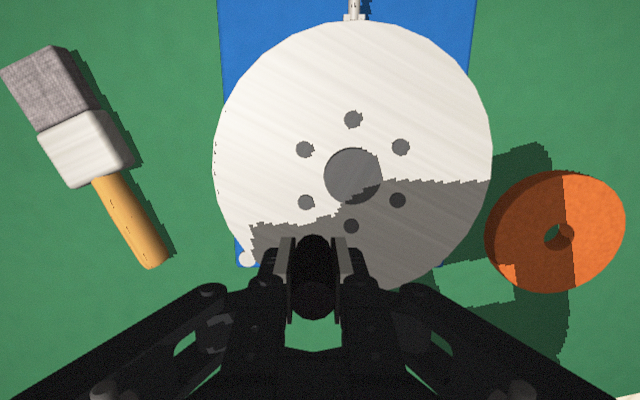

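```bash
cat > arc.py <<'E'
import sys, numpy as np
a0,step,nrow,ncall=float(sys.argv[1]),float(sys.argv[2]),int(sys.argv[3]),int(sys.argv[4]); r=.042
for c in range(ncall):
    b=np.radians(a0+c*nrow*step); o=[]
    for k in range(1,nrow+1):
        a=b+np.radians(step*k); o.append('{"grip":255,"tx":%.4f,"ty":%.4f,"tz":0,"roll":0}'%(r*(np.cos(a)-np.cos(b)),-r*(np.sin(a)-np.sin(b))))
    print('%.1f->%.1f'%(np.degrees(b),np.degrees(a)),'['+','.join(o)+']')
E
python3 arc.py 152.7 3 4 27
```

```text
152.7->164.7 [{"grip":255,"tx":-0.0010,"ty":0.0020,"tz":0,"roll":0},{"grip":255,"tx":-0.0018,"ty":0.0040,"tz":0,"roll":0},{"grip":255,"tx":-0.0026,"ty":0.0061,"tz":0,"roll":0},{"grip":255,"tx":-0.0032,"ty":0.0082,"tz":0,"roll":0}]
164.7->176.7 [{"grip":255,"tx":-0.0005,"ty":0.0021,"tz":0,"roll":0},{"grip":255,"tx":-0.0009,"ty":0.0043,"tz":0,"roll":0},{"grip":255,"tx":-0.0012,"ty":0.0065,"tz":0,"roll":0},{"grip":255,"tx":-0.0014,"ty":0.0087,"tz":0,"roll":0}]
176.7->188.7 [{"grip":255,"tx":-0.0001,"ty":0.0022,"tz":0,"roll":0},{"grip":255,"tx":-0.0000,"ty":0.0044,"tz":0,"roll":0},{"grip":255,"tx":0.0001,"ty":0.0066,"tz":0,"roll":0},{"grip":255,"tx":0.0004,"ty":0.0088,"tz":0,"roll":0}]
188.7->200.7 [{"grip":255,"tx":0.0004,"ty":0.0022,"tz":0,"roll":0},{"grip":255,"tx":0.0009,"ty":0.0043,"tz":0,"roll":0},{"grip":255,"tx":0.0015,"ty":0.0064,"tz":0,"roll":0},{"grip":255,"tx":0.0022,"ty":0.0085,"tz":0,"roll":0}]
200.7->212.7 [{"grip":255,"tx":0.0008,"ty":0.0020,"tz":0,"roll":0},{"grip":255,"tx":0.0018,"ty":0.0040,"tz":0,"roll":0},{"grip":255,"tx":0.0028,"ty":0.0060,"tz":0,"roll":0},{"grip":2
[... 4436 characters left out ...]
0}]
440.7->452.7 [{"grip":255,"tx":-0.0022,"ty":-0.0003,"tz":0,"roll":0},{"grip":255,"tx":-0.0044,"ty":-0.0005,"tz":0,"roll":0},{"grip":255,"tx":-0.0066,"ty":-0.0006,"tz":0,"roll":0},{"grip":255,"tx":-0.0088,"ty":-0.0005,"tz":0,"roll":0}]
452.7->464.7 [{"grip":255,"tx":-0.0022,"ty":0.0002,"tz":0,"roll":0},{"grip":255,"tx":-0.0044,"ty":0.0004,"tz":0,"roll":0},{"grip":255,"tx":-0.0065,"ty":0.0008,"tz":0,"roll":0},{"grip":255,"tx":-0.0087,"ty":0.0013,"tz":0,"roll":0}]
464.7->476.7 [{"grip":255,"tx":-0.0021,"ty":0.0006,"tz":0,"roll":0},{"grip":255,"tx":-0.0042,"ty":0.0013,"tz":0,"roll":0},{"grip":255,"tx":-0.0062,"ty":0.0022,"tz":0,"roll":0},{"grip":255,"tx":-0.0082,"ty":0.0031,"tz":0,"roll":0}]
```

Call:
play_rows:
  plan:
    - {"grip": 255,"tx": -0.001,"ty": 0.002,"tz": 0,"roll": 0}
    - {"grip": 255,"tx": -0.0018,"ty": 0.004,"tz": 0,"roll": 0}
    - {"grip": 255,"tx": -0.0026,"ty": 0.0061,"tz": 0,"roll": 0}
    - {"grip": 255,"tx": -0.0032,"ty": 0.0082,"tz": 0,"roll": 0}

```text
clock: 9.35
position: [0.5127, -0.0156, 0.0993]
orientation: [0.989, -0.151, 0.001, -0.001]
contact_force: [0.1, 4.4, 6.5]
width: 0.197
```

```bash
python3 -c "
from h import *
rep()"
```

```text
t 9.35 st [-0.0411  0.0116] r 0.0427 ang 164.20 z 0.0993 Frad 2.27 Ftan -3.74 Fz 6.47 w 16.8
```

Call:
play_rows:
  plan:
    - {"grip": 255,"tx": -0.0005,"ty": 0.0021,"tz": 0,"roll": 0}
    - {"grip": 255,"tx": -0.0009,"ty": 0.0043,"tz": 0,"roll": 0}
    - {"grip": 255,"tx": -0.0012,"ty": 0.0065,"tz": 0,"roll": 0}
    - {"grip": 255,"tx": -0.0014,"ty": 0.0087,"tz": 0,"roll": 0}

```text
clock: 9.75
position: [0.5087, -0.0237, 0.0994]
orientation: [0.989, -0.151, 0.001, -0.001]
contact_force: [0.4, 3.4, 6.0]
width: 0.198
```

```bash
python3 -c "
from h import *
rep()"
```

```text
t 9.75 st [-0.0425  0.0028] r 0.0426 ang 176.25 z 0.0994 Frad 0.81 Ftan -3.32 Fz 6.02 w 16.9
```

Call:
play_rows:
  plan:
    - {"grip": 255,"tx": -0.0001,"ty": 0.0022,"tz": 0,"roll": 0}
    - {"grip": 255,"tx": 0,"ty": 0.0044,"tz": 0,"roll": 0}
    - {"grip": 255,"tx": 0.0001,"ty": 0.0066,"tz": 0,"roll": 0}
    - {"grip": 255,"tx": 0.0004,"ty": 0.0088,"tz": 0,"roll": 0}

```text
clock: 10.15
position: [0.5064, -0.0323, 0.0993]
orientation: [0.989, -0.151, 0.001, -0.0]
contact_force: [-1.4, 3.7, 6.0]
width: 0.202
```

```bash
python3 -c "
from h import *
rep()"
```

```text
t 10.15 st [-0.0421 -0.0061] r 0.0426 ang -171.74 z 0.0993 Frad 1.98 Ftan -3.39 Fz 6.03 w 17.2
```

Call:
play_rows:
  plan:
    - {"grip": 255,"tx": 0.0004,"ty": 0.0022,"tz": 0,"roll": 0}
    - {"grip": 255,"tx": 0.0009,"ty": 0.0043,"tz": 0,"roll": 0}
    - {"grip": 255,"tx": 0.0015,"ty": 0.0064,"tz": 0,"roll": 0}
    - {"grip": 255,"tx": 0.0022,"ty": 0.0085,"tz": 0,"roll": 0}

```text
clock: 10.55
position: [0.5061, -0.0411, 0.0993]
orientation: [0.989, -0.151, 0.001, -0.0]
contact_force: [-1.3, 2.4, 6.8]
width: 0.199
```

```bash
python3 -c "
from h import *
rep()"
```

```text
t 10.55 st [-0.0399 -0.0147] r 0.0425 ang -159.79 z 0.0993 Frad 1.15 Ftan -2.46 Fz 6.76 w 16.9
```

Call:
play_rows:
  plan:
    - {"grip": 255,"tx": 0.0008,"ty": 0.002,"tz": 0,"roll": 0}
    - {"grip": 255,"tx": 0.0018,"ty": 0.004,"tz": 0,"roll": 0}
    - {"grip": 255,"tx": 0.0028,"ty": 0.006,"tz": 0,"roll": 0}
    - {"grip": 255,"tx": 0.0039,"ty": 0.0078,"tz": 0,"roll": 0}

```text
clock: 10.95
position: [0.5075, -0.0498, 0.0994]
orientation: [0.989, -0.151, 0.001, -0.0]
contact_force: [-1.1, 3.2, 5.7]
width: 0.201
```

```bash
python3 -c "
from h import *
rep()"
```

```text
t 10.95 st [-0.0359 -0.0225] r 0.0424 ang -147.93 z 0.0994 Frad 0.25 Ftan -3.38 Fz 5.73 w 17.1
```

Call:
play_rows:
  plan:
    - {"grip": 255,"tx": 0.0012,"ty": 0.0018,"tz": 0,"roll": 0}
    - {"grip": 255,"tx": 0.0026,"ty": 0.0036,"tz": 0,"roll": 0}
    - {"grip": 255,"tx": 0.004,"ty": 0.0052,"tz": 0,"roll": 0}
    - {"grip": 255,"tx": 0.0055,"ty": 0.0069,"tz": 0,"roll": 0}

```text
clock: 11.35
position: [0.5107, -0.0579, 0.0994]
orientation: [0.989, -0.151, 0.001, -0.0]
contact_force: [-0.4, 2.7, 6.3]
width: 0.198
```

```bash
python3 -c "
from h import *
rep()"
```

```text
t 11.35 st [-0.0304 -0.0293] r 0.0423 ang -136.01 z 0.0994 Frad -0.87 Ftan -2.56 Fz 6.31 w 16.8
```

Call:
play_rows:
  plan:
    - {"grip": 255,"tx": 0.0016,"ty": 0.0015,"tz": 0,"roll": 0}
    - {"grip": 255,"tx": 0.0033,"ty": 0.003,"tz": 0,"roll": 0}
    - {"grip": 255,"tx": 0.005,"ty": 0.0043,"tz": 0,"roll": 0}
    - {"grip": 255,"tx": 0.0068,"ty": 0.0056,"tz": 0,"roll": 0}

```text
clock: 11.75
position: [0.5155, -0.0653, 0.0993]
orientation: [0.989, -0.151, 0.001, -0.0]
contact_force: [-0.4, 4.2, 7.0]
width: 0.203
```

```bash
python3 -c "
from h import *
rep()"
```

```text
t 11.75 st [-0.0236 -0.0349] r 0.0421 ang -124.08 z 0.0993 Frad -2.31 Ftan -3.50 Fz 7.04 w 17.3
```

Call:
play_rows:
  plan:
    - {"grip": 255,"tx": 0.0019,"ty": 0.0012,"tz": 0,"roll": 0}
    - {"grip": 255,"tx": 0.0038,"ty": 0.0022,"tz": 0,"roll": 0}
    - {"grip": 255,"tx": 0.0058,"ty": 0.0032,"tz": 0,"roll": 0}
    - {"grip": 255,"tx": 0.0078,"ty": 0.004,"tz": 0,"roll": 0}

```text
clock: 12.15
position: [0.5217, -0.0714, 0.0993]
orientation: [0.989, -0.151, 0.001, -0.0]
contact_force: [-0.3, 3.7, 5.6]
width: 0.198
```

```bash
python3 -c "
from h import *
rep()"
```

```text
t 12.15 st [-0.0159 -0.0389] r 0.0420 ang -112.26 z 0.0993 Frad -2.67 Ftan -2.60 Fz 5.57 w 16.8
```

Call:
play_rows:
  plan:
    - {"grip": 255,"tx": 0.0021,"ty": 0.0007,"tz": 0,"roll": 0}
    - {"grip": 255,"tx": 0.0042,"ty": 0.0014,"tz": 0,"roll": 0}
    - {"grip": 255,"tx": 0.0063,"ty": 0.0019,"tz": 0,"roll": 0}
    - {"grip": 255,"tx": 0.0085,"ty": 0.0023,"tz": 0,"roll": 0}

```text
clock: 12.55
position: [0.529, -0.076, 0.0993]
orientation: [0.989, -0.151, 0.0, -0.0]
contact_force: [-1.5, 3.8, 7.5]
width: 0.197
```

```bash
python3 -c "
from h import *
rep()"
```

```text
t 12.55 st [-0.0075 -0.0412] r 0.0419 ang -100.37 z 0.0993 Frad -2.66 Ftan -3.14 Fz 7.46 w 16.7
```

Call:
play_rows:
  plan:
    - {"grip": 255,"tx": 0.0022,"ty": 0.0003,"tz": 0,"roll": 0}
    - {"grip": 255,"tx": 0.0044,"ty": 0.0005,"tz": 0,"roll": 0}
    - {"grip": 255,"tx": 0.0066,"ty": 0.0006,"tz": 0,"roll": 0}
    - {"grip": 255,"tx": 0.0088,"ty": 0.0005,"tz": 0,"roll": 0}

```text
clock: 12.95
position: [0.5371, -0.0791, 0.0993]
orientation: [0.989, -0.151, 0.0, -0.0]
contact_force: [-2.6, 3.7, 6.6]
width: 0.2
```

```bash
python3 -c "
from h import *
rep()"
```

```text
t 12.95 st [ 0.0011 -0.0417] r 0.0417 ang -88.45 z 0.0993 Frad -2.87 Ftan -3.48 Fz 6.61 w 17.0
```

Call:
play_rows:
  plan:
    - {"grip": 255,"tx": 0.0022,"ty": -0.0002,"tz": 0,"roll": 0}
    - {"grip": 255,"tx": 0.0044,"ty": -0.0004,"tz": 0,"roll": 0}
    - {"grip": 255,"tx": 0.0065,"ty": -0.0008,"tz": 0,"roll": 0}
    - {"grip": 255,"tx": 0.0087,"ty": -0.0013,"tz": 0,"roll": 0}

```text
clock: 13.35
position: [0.5457, -0.0805, 0.0993]
orientation: [0.989, -0.151, -0.0, -0.0]
contact_force: [-2.8, 3.6, 7.5]
width: 0.2
```

```bash
python3 -c "
from h import *
rep()"
```

```text
t 13.35 st [ 0.0097 -0.0404] r 0.0416 ang -76.54 z 0.0993 Frad -3.43 Ftan -3.05 Fz 7.53 w 17.0
```

Call:
play_rows:
  plan:
    - {"grip": 255,"tx": 0.0021,"ty": -0.0006,"tz": 0,"roll": 0}
    - {"grip": 255,"tx": 0.0042,"ty": -0.0013,"tz": 0,"roll": 0}
    - {"grip": 255,"tx": 0.0062,"ty": -0.0022,"tz": 0,"roll": 0}
    - {"grip": 255,"tx": 0.0082,"ty": -0.0031,"tz": 0,"roll": 0}

```text
clock: 13.75
position: [0.5535, -0.0802, 0.0993]
orientation: [0.989, -0.151, -0.001, 0.0]
contact_force: [-7.2, 2.9, 10.7]
width: 0.2
```

```bash
python3 -c "
from h import *
rep()"
```

```text
t 13.75 st [ 0.017  -0.0378] r 0.0415 ang -65.76 z 0.0993 Frad -3.78 Ftan -6.80 Fz 10.70 w 17.0
```

Call:
play_rows:
  plan:
    - {"grip": 255,"tx": 0.0019,"ty": -0.001,"tz": 0,"roll": 0}
    - {"grip": 255,"tx": 0.0038,"ty": -0.0022,"tz": 0,"roll": 0}
    - {"grip": 255,"tx": 0.0056,"ty": -0.0034,"tz": 0,"roll": 0}
    - {"grip": 255,"tx": 0.0074,"ty": -0.0047,"tz": 0,"roll": 0}

```text
clock: 14.15
position: [0.5623, -0.078, 0.0993]
orientation: [0.989, -0.151, -0.001, 0.0]
contact_force: [-5.1, 2.5, 9.2]
width: 0.2
```

```bash
python3 -c "
from h import *
rep()
f=grab_frame('wrist'); np.savez('w7.npz',**f); save(f,'w7.png')"
```

```text
t 14.15 st [ 0.0248 -0.0331] r 0.0414 ang -53.22 z 0.0993 Frad -4.04 Ftan -4.00 Fz 9.24 w 17.0
```

View pics/w7.png

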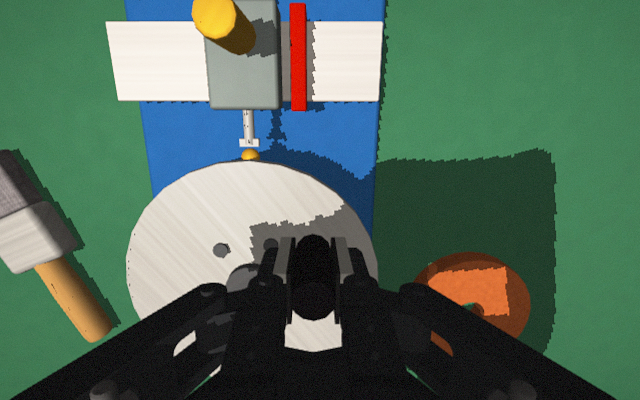

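The roller at (250,155) is pushed clear of the flange, so the high spot is at the pointer now. I felt the climb at −66° and easing by −53°. I'll look closer at the gauge and stop in the same frame.

```bash
python3 - <<'E'
from h import *
f=load('w7.npz'); im=cv2.cvtColor(f['pixels'],cv2.COLOR_RGB2BGR)
c=im[0:170,190:330]; c=cv2.convertScaleAbs(c,alpha=1.6,beta=20); cv2.imwrite('pics/w7c.png',cv2.resize(c,None,fx=3.5,fy=3.5,interpolation=cv2.INTER_CUBIC))
P=cloud(f)
for v in (40,70,95):
    print(v,[(u,round(st(P[v,u])[1]*1e3,1),round(P[v,u,2]*1e3,1)) for u in range(264,312,2)])
px=f['pixels'].astype(int)
b=(px[...,0]>px[...,2]+60)&(px[...,1]>px[...,2]+30); b[:140]=0;b[165:]=0;b[:,:230]=0;b[:,270:]=0
n,l,s,ce=cv2.connectedComponentsWithStats(b.astype(np.uint8)); print(s[1:],ce[1:]); 
for i in range(1,n):
  if s[i,4]>10: q=np.array([P[y,x] for y,x in np.argwhere(l==i)]); print(np.median(q,0),st(np.median(q,0)),st(onplane(f,*ce[i],.052)))
E
```

```text
40 [(264, np.float64(-11.3), np.float64(59.4)), (266, np.float64(-12.4), np.float64(60.7)), (268, np.float64(-13.1), np.float64(59.6)), (270, np.float64(-14.0), np.float64(59.0)), (272, np.float64(-15.2), np.float64(61.6)), (274, np.float64(-15.9), np.float64(59.5)), (276, np.float64(-16.9), np.float64(60.9)), (278, np.float64(-17.0), np.float64(52.7)), (280, np.float64(-17.1), np.float64(43.7)), (282, np.float64(-17.5), np.float64(36.7)), (284, np.float64(-18.5), np.float64(35.3)), (286, np.float64(-19.5), np.float64(35.4)), (288, np.float64(-20.5), np.float64(34.9)), (290, np.float64(-22.6), np.float64(49.8)), (292, np.float64(-23.6), np.float64(50.8)), (294, np.float64(-24.5), np.float64(49.8)), (296, np.float64(-25.5), np.float64(49.6)), (298, np.float64(-26.4), np.float64(49.5)), (300, np.float64(-27.4), np.float64(48.9)), (302, np.float64(-28.4), np.float64(49.0)), (304, np.float64(-29.3), np.float64(48.3)), (306, np.float64(-30.1), np.float64(36.1)), (308, np.float64(-31.1), np.float64(36.0)), (310, np.float64(-32.2), np.float64(35.2))]
70 [(264, np.float64(-11.0), np.float64(
[... 1523 characters left out ...]
4(-18.9), np.float64(35.6)), (288, np.float64(-20.0), np.float64(35.9)), (290, np.float64(-21.1), np.float64(35.7)), (292, np.float64(-23.1), np.float64(49.9)), (294, np.float64(-24.0), np.float64(48.5)), (296, np.float64(-25.1), np.float64(49.7)), (298, np.float64(-26.1), np.float64(49.1)), (300, np.float64(-27.1), np.float64(49.5)), (302, np.float64(-28.2), np.float64(50.2)), (304, np.float64(-29.1), np.float64(49.1)), (306, np.float64(-30.0), np.float64(42.8)), (308, np.float64(-31.0), np.float64(34.7)), (310, np.float64(-32.1), np.float64(35.5))]
[[241 149  18  11 158]] [[249.78481013 154.30379747]]
[ 0.61630729 -0.06123676  0.05387454] [ 0.07135329 -0.00100433] [ 0.07095732 -0.00031019]
```

View pics/w7c.png

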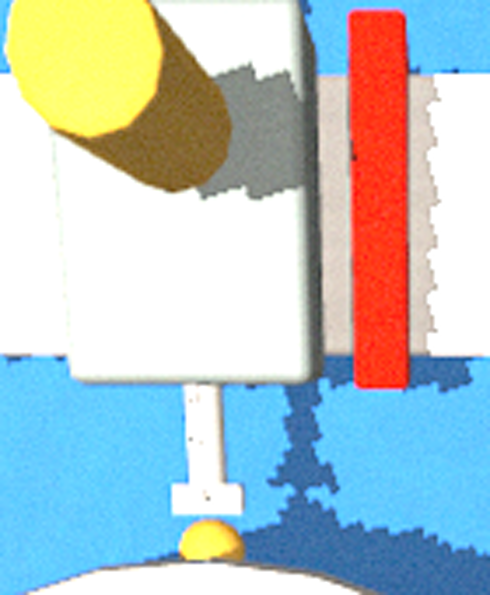

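```bash
sed -i "s/    with open/    F_=0\n    with open/" h.py; cat > r.py <<'E'
from h import *
s=rep()
f=grab_frame('wrist'); np.savez('fr_%06.2f.npz'%s['clock'],**f)
E
python3 arc.py 308.7 1.5 2 10
```

```text
308.7->311.7 [{"grip":255,"tx":0.0008,"ty":-0.0007,"tz":0,"roll":0},{"grip":255,"tx":0.0017,"ty":-0.0014,"tz":0,"roll":0}]
311.7->314.7 [{"grip":255,"tx":0.0008,"ty":-0.0007,"tz":0,"roll":0},{"grip":255,"tx":0.0016,"ty":-0.0015,"tz":0,"roll":0}]
314.7->317.7 [{"grip":255,"tx":0.0008,"ty":-0.0008,"tz":0,"roll":0},{"grip":255,"tx":0.0015,"ty":-0.0016,"tz":0,"roll":0}]
317.7->320.7 [{"grip":255,"tx":0.0007,"ty":-0.0008,"tz":0,"roll":0},{"grip":255,"tx":0.0014,"ty":-0.0017,"tz":0,"roll":0}]
320.7->323.7 [{"grip":255,"tx":0.0007,"ty":-0.0009,"tz":0,"roll":0},{"grip":255,"tx":0.0013,"ty":-0.0017,"tz":0,"roll":0}]
323.7->326.7 [{"grip":255,"tx":0.0006,"ty":-0.0009,"tz":0,"roll":0},{"grip":255,"tx":0.0013,"ty":-0.0018,"tz":0,"roll":0}]
326.7->329.7 [{"grip":255,"tx":0.0006,"ty":-0.0009,"tz":0,"roll":0},{"grip":255,"tx":0.0012,"ty":-0.0019,"tz":0,"roll":0}]
329.7->332.7 [{"grip":255,"tx":0.0005,"ty":-0.0010,"tz":0,"roll":0},{"grip":255,"tx":0.0011,"ty":-0.0019,"tz":0,"roll":0}]
332.7->335.7 [{"grip":255,"tx":0.0005,"ty":-0.0010,"tz":0,"roll":0},{"grip":255,"tx":0.0010,"ty":-0.0020,"tz":0,"roll":0}]
335.7->338.7 [{"grip":255,"tx":0.0004,"ty":-0.0010,"tz":0,"roll":0},{"grip":255,"tx":0.0009,"ty":-0.0020,"tz":0,"roll":0}]
```

Call:
play_rows:
  plan:
    - {"grip": 255,"tx": 0.0008,"ty": -0.0007,"tz": 0,"roll": 0}
    - {"grip": 255,"tx": 0.0017,"ty": -0.0014,"tz": 0,"roll": 0}

```text
clock: 14.4
position: [0.5646, -0.0772, 0.0993]
orientation: [0.989, -0.151, -0.0, 0.0]
contact_force: [-4.2, 1.9, 8.9]
width: 0.204
```

```bash
python3 r.py
```

```text
t 14.40 st [ 0.0267 -0.0316] r 0.0414 ang -49.83 z 0.0993 Frad -3.38 Ftan -3.09 Fz 8.86 w 17.4
```

Call:
play_rows:
  plan:
    - {"grip": 255,"tx": 0.0008,"ty": -0.0007,"tz": 0,"roll": 0}
    - {"grip": 255,"tx": 0.0016,"ty": -0.0015,"tz": 0,"roll": 0}

```text
clock: 14.65
position: [0.5668, -0.0761, 0.0994]
orientation: [0.989, -0.151, -0.0, -0.0]
contact_force: [-3.3, 2.4, 8.1]
width: 0.2
```

```bash
python3 r.py
```

```text
t 14.65 st [ 0.0285 -0.03  ] r 0.0414 ang -46.47 z 0.0994 Frad -3.58 Ftan -1.92 Fz 8.07 w 17.0
```

Call:
play_rows:
  plan:
    - {"grip": 255,"tx": 0.0008,"ty": -0.0008,"tz": 0,"roll": 0}
    - {"grip": 255,"tx": 0.0015,"ty": -0.0016,"tz": 0,"roll": 0}

```text
clock: 14.9
position: [0.5688, -0.075, 0.0993]
orientation: [0.989, -0.151, 0.0, -0.0]
contact_force: [-2.5, 1.8, 7.4]
width: 0.198
```

```bash
python3 r.py
```

```text
t 14.90 st [ 0.0301 -0.0283] r 0.0414 ang -43.26 z 0.0993 Frad -2.73 Ftan -1.28 Fz 7.40 w 16.8
```

Call:
play_rows:
  plan:
    - {"grip": 255,"tx": 0.0007,"ty": -0.0008,"tz": 0,"roll": 0}
    - {"grip": 255,"tx": 0.0014,"ty": -0.0017,"tz": 0,"roll": 0}

```text
clock: 15.15
position: [0.5707, -0.0738, 0.0993]
orientation: [0.989, -0.151, 0.0, -0.0]
contact_force: [-2.4, 2.9, 5.7]
width: 0.198
```

```bash
python3 r.py
```

```text
t 15.15 st [ 0.0316 -0.0266] r 0.0413 ang -40.08 z 0.0993 Frad -3.72 Ftan -0.44 Fz 5.67 w 16.8
```

Call:
play_rows:
  plan:
    - {"grip": 255,"tx": 0.0007,"ty": -0.0009,"tz": 0,"roll": 0}
    - {"grip": 255,"tx": 0.0013,"ty": -0.0017,"tz": 0,"roll": 0}

```text
clock: 15.4
position: [0.5726, -0.0726, 0.0994]
orientation: [0.989, -0.151, 0.0, -0.0]
contact_force: [-1.6, 2.0, 6.9]
width: 0.199
```

```bash
python3 r.py
```

```text
t 15.40 st [ 0.033  -0.0249] r 0.0413 ang -37.05 z 0.0994 Frad -2.54 Ftan -0.17 Fz 6.85 w 16.9
```

Call:
play_rows:
  plan:
    - {"grip": 255,"tx": 0.0006,"ty": -0.0009,"tz": 0,"roll": 0}
    - {"grip": 255,"tx": 0.0013,"ty": -0.0018,"tz": 0,"roll": 0}

```text
clock: 15.65
position: [0.5741, -0.0714, 0.0993]
orientation: [0.989, -0.151, 0.0, 0.0]
contact_force: [-3.1, 1.5, 7.9]
width: 0.199
```

```bash
python3 r.py
```

```text
t 15.65 st [ 0.0341 -0.0233] r 0.0413 ang -34.35 z 0.0993 Frad -3.11 Ftan -1.53 Fz 7.88 w 16.9
```

Call:
play_rows:
  plan:
    - {"grip": 255,"tx": 0.0006,"ty": -0.0009,"tz": 0,"roll": 0}
    - {"grip": 255,"tx": 0.0012,"ty": -0.0019,"tz": 0,"roll": 0}

```text
clock: 15.9
position: [0.5755, -0.0702, 0.0993]
orientation: [0.989, -0.151, -0.0, 0.0]
contact_force: [-5.1, 0.3, 8.2]
width: 0.199
```

```bash
python3 r.py
```

```text
t 15.90 st [ 0.0351 -0.0218] r 0.0413 ang -31.82 z 0.0993 Frad -3.51 Ftan -3.66 Fz 8.23 w 16.9
```

Call:
play_rows:
  plan:
    - {"grip": 255,"tx": 0.0005,"ty": -0.001,"tz": 0,"roll": 0}
    - {"grip": 255,"tx": 0.0011,"ty": -0.0019,"tz": 0,"roll": 0}

```text
clock: 16.15
position: [0.5771, -0.0688, 0.0993]
orientation: [0.989, -0.151, -0.0, 0.001]
contact_force: [-4.2, 0.4, 7.8]
width: 0.204
```

```bash
python3 r.py; python3 arc.py 332.7 -1.5 2 18
```

```text
t 16.15 st [ 0.0362 -0.02  ] r 0.0413 ang -28.87 z 0.0993 Frad -3.17 Ftan -2.75 Fz 7.81 w 17.4
332.7->329.7 [{"grip":255,"tx":-0.0005,"ty":0.0010,"tz":0,"roll":0},{"grip":255,"tx":-0.0011,"ty":0.0019,"tz":0,"roll":0}]
329.7->326.7 [{"grip":255,"tx":-0.0006,"ty":0.0009,"tz":0,"roll":0},{"grip":255,"tx":-0.0012,"ty":0.0019,"tz":0,"roll":0}]
326.7->323.7 [{"grip":255,"tx":-0.0006,"ty":0.0009,"tz":0,"roll":0},{"grip":255,"tx":-0.0013,"ty":0.0018,"tz":0,"roll":0}]
323.7->320.7 [{"grip":255,"tx":-0.0007,"ty":0.0009,"tz":0,"roll":0},{"grip":255,"tx":-0.0013,"ty":0.0017,"tz":0,"roll":0}]
320.7->317.7 [{"grip":255,"tx":-0.0007,"ty":0.0008,"tz":0,"roll":0},{"grip":255,"tx":-0.0014,"ty":0.0017,"tz":0,"roll":0}]
317.7->314.7 [{"grip":255,"tx":-0.0008,"ty":0.0008,"tz":0,"roll":0},{"grip":255,"tx":-0.0015,"ty":0.0016,"tz":0,"roll":0}]
314.7->311.7 [{"grip":255,"tx":-0.0008,"ty":0.0008,"tz":0,"roll":0},{"grip":255,"tx":-0.0016,"ty":0.0015,"tz":0,"roll":0}]
311.7->308.7 [{"grip":255,"tx":-0.0008,"ty":0.0007,"tz":0,"roll":0},{"grip":255,"tx":-0.0017,"ty":0.0014,"tz":0,"roll":0}]
308.7->305.7 [{"grip"
[... 508 characters left out ...]
0,"ty":0.0005,"tz":0,"roll":0},{"grip":255,"tx":-0.0020,"ty":0.0009,"tz":0,"roll":0}]
293.7->290.7 [{"grip":255,"tx":-0.0010,"ty":0.0004,"tz":0,"roll":0},{"grip":255,"tx":-0.0020,"ty":0.0008,"tz":0,"roll":0}]
290.7->287.7 [{"grip":255,"tx":-0.0010,"ty":0.0004,"tz":0,"roll":0},{"grip":255,"tx":-0.0021,"ty":0.0007,"tz":0,"roll":0}]
287.7->284.7 [{"grip":255,"tx":-0.0011,"ty":0.0003,"tz":0,"roll":0},{"grip":255,"tx":-0.0021,"ty":0.0006,"tz":0,"roll":0}]
284.7->281.7 [{"grip":255,"tx":-0.0011,"ty":0.0003,"tz":0,"roll":0},{"grip":255,"tx":-0.0021,"ty":0.0005,"tz":0,"roll":0}]
281.7->278.7 [{"grip":255,"tx":-0.0011,"ty":0.0002,"tz":0,"roll":0},{"grip":255,"tx":-0.0022,"ty":0.0004,"tz":0,"roll":0}]
```

Call:
play_rows:
  plan:
    - {"grip": 255,"tx": -0.0005,"ty": 0.001,"tz": 0,"roll": 0}
    - {"grip": 255,"tx": -0.0011,"ty": 0.0019,"tz": 0,"roll": 0}

```text
clock: 16.4
position: [0.5764, -0.0694, 0.0993]
orientation: [0.989, -0.151, 0.001, -0.001]
contact_force: [0.8, 4.5, 6.2]
width: 0.197
```

```bash
python3 r.py
```

```text
t 16.40 st [ 0.0357 -0.0207] r 0.0413 ang -30.14 z 0.0993 Frad -2.79 Ftan 3.67 Fz 6.16 w 16.8
```

Call:
play_rows:
  plan:
    - {"grip": 255,"tx": -0.0006,"ty": 0.0009,"tz": 0,"roll": 0}
    - {"grip": 255,"tx": -0.0012,"ty": 0.0019,"tz": 0,"roll": 0}

```text
clock: 16.65
position: [0.5748, -0.0708, 0.0994]
orientation: [0.989, -0.151, 0.001, -0.001]
contact_force: [0.6, 3.5, 5.2]
width: 0.199
```

```bash
python3 r.py
```

```text
t 16.65 st [ 0.0346 -0.0226] r 0.0413 ang -33.12 z 0.0994 Frad -2.36 Ftan 2.69 Fz 5.16 w 16.9
```

Call:
play_rows:
  plan:
    - {"grip": 255,"tx": -0.0006,"ty": 0.0009,"tz": 0,"roll": 0}
    - {"grip": 255,"tx": -0.0013,"ty": 0.0018,"tz": 0,"roll": 0}

```text
clock: 16.9
position: [0.5734, -0.072, 0.0994]
orientation: [0.989, -0.151, 0.002, -0.001]
contact_force: [3.6, 4.8, 3.7]
width: 0.195
```

```bash
python3 r.py
```

```text
t 16.90 st [ 0.0336 -0.024 ] r 0.0413 ang -35.59 z 0.0994 Frad -1.64 Ftan 5.77 Fz 3.67 w 16.6
```

Call:
play_rows:
  plan:
    - {"grip": 255,"tx": -0.0007,"ty": 0.0009,"tz": 0,"roll": 0}
    - {"grip": 255,"tx": -0.0013,"ty": 0.0017,"tz": 0,"roll": 0}

```text
clock: 17.15
position: [0.5719, -0.073, 0.0994]
orientation: [0.989, -0.151, 0.002, -0.001]
contact_force: [3.1, 6.0, 4.1]
width: 0.201
```

```bash
python3 r.py
```

```text
t 17.15 st [ 0.0325 -0.0255] r 0.0413 ang -38.09 z 0.0994 Frad -3.21 Ftan 5.93 Fz 4.09 w 17.0
```

Call:
play_rows:
  plan:
    - {"grip": 255,"tx": -0.0007,"ty": 0.0008,"tz": 0,"roll": 0}
    - {"grip": 255,"tx": -0.0014,"ty": 0.0017,"tz": 0,"roll": 0}

```text
clock: 17.4
position: [0.5702, -0.0742, 0.0994]
orientation: [0.989, -0.151, 0.002, -0.001]
contact_force: [5.1, 5.8, 3.6]
width: 0.195
```

```bash
python3 r.py
```

```text
t 17.40 st [ 0.0312 -0.0271] r 0.0413 ang -40.93 z 0.0994 Frad -2.21 Ftan 7.38 Fz 3.56 w 16.6
```

Call:
play_rows:
  plan:
    - {"grip": 255,"tx": -0.0008,"ty": 0.0008,"tz": 0,"roll": 0}
    - {"grip": 255,"tx": -0.0015,"ty": 0.0016,"tz": 0,"roll": 0}

```text
clock: 17.65
position: [0.5683, -0.0753, 0.0994]
orientation: [0.989, -0.151, 0.002, -0.001]
contact_force: [3.7, 6.5, 3.1]
width: 0.2
```

```bash
python3 r.py
```

```text
t 17.65 st [ 0.0298 -0.0287] r 0.0414 ang -43.97 z 0.0994 Frad -3.94 Ftan 6.39 Fz 3.14 w 17.0
```

Call:
play_rows:
  plan:
    - {"grip": 255,"tx": -0.0008,"ty": 0.0008,"tz": 0,"roll": 0}
    - {"grip": 255,"tx": -0.0016,"ty": 0.0015,"tz": 0,"roll": 0}

```text
clock: 17.9
position: [0.5663, -0.0763, 0.0994]
orientation: [0.989, -0.151, 0.002, -0.001]
contact_force: [3.5, 5.8, 2.6]
width: 0.2
```

```bash
python3 r.py
```

```text
t 17.90 st [ 0.0282 -0.0303] r 0.0414 ang -47.10 z 0.0994 Frad -3.73 Ftan 5.64 Fz 2.59 w 17.0
```

Call:
play_rows:
  plan:
    - {"grip": 255,"tx": -0.0008,"ty": 0.0007,"tz": 0,"roll": 0}
    - {"grip": 255,"tx": -0.0017,"ty": 0.0014,"tz": 0,"roll": 0}

```text
clock: 18.15
position: [0.5642, -0.0773, 0.0994]
orientation: [0.989, -0.151, 0.002, -0.001]
contact_force: [3.2, 4.6, 4.0]
width: 0.201
```

```bash
python3 r.py
```

```text
t 18.15 st [ 0.0264 -0.0318] r 0.0414 ang -50.31 z 0.0994 Frad -3.05 Ftan 4.70 Fz 4.03 w 17.1
```

Call:
play_rows:
  plan:
    - {"grip": 255,"tx": -0.0009,"ty": 0.0007,"tz": 0,"roll": 0}
    - {"grip": 255,"tx": -0.0018,"ty": 0.0013,"tz": 0,"roll": 0}

```text
clock: 18.4
position: [0.5619, -0.0782, 0.0994]
orientation: [0.989, -0.151, 0.002, -0.001]
contact_force: [1.9, 4.6, 4.4]
width: 0.203
```

```bash
python3 r.py
```

```text
t 18.40 st [ 0.0245 -0.0334] r 0.0414 ang -53.71 z 0.0994 Frad -3.74 Ftan 3.30 Fz 4.37 w 17.2
```

Call:
play_rows:
  plan:
    - {"grip": 255,"tx": -0.0009,"ty": 0.0006,"tz": 0,"roll": 0}
    - {"grip": 255,"tx": -0.0018,"ty": 0.0012,"tz": 0,"roll": 0}

```text
clock: 18.65
position: [0.5595, -0.079, 0.0994]
orientation: [0.989, -0.151, 0.001, -0.0]
contact_force: [1.6, 4.6, 5.8]
width: 0.199
```

```bash
python3 r.py
```

```text
t 18.65 st [ 0.0224 -0.0349] r 0.0414 ang -57.26 z 0.0994 Frad -4.00 Ftan 2.78 Fz 5.79 w 16.9
```

Call:
play_rows:
  plan:
    - {"grip": 255,"tx": -0.0009,"ty": 0.0006,"tz": 0,"roll": 0}
    - {"grip": 255,"tx": -0.0019,"ty": 0.0011,"tz": 0,"roll": 0}

```text
clock: 18.9
position: [0.5572, -0.0795, 0.0994]
orientation: [0.989, -0.151, 0.001, -0.0]
contact_force: [0.6, 4.5, 6.9]
width: 0.199
```

```bash
python3 r.py
```

```text
t 18.90 st [ 0.0204 -0.0361] r 0.0415 ang -60.55 z 0.0994 Frad -4.25 Ftan 1.51 Fz 6.86 w 16.9
```

Call:
play_rows:
  plan:
    - {"grip": 255,"tx": -0.001,"ty": 0.0005,"tz": 0,"roll": 0}
    - {"grip": 255,"tx": -0.0019,"ty": 0.001,"tz": 0,"roll": 0}

```text
clock: 19.15
position: [0.5549, -0.08, 0.0994]
orientation: [0.989, -0.151, 0.001, -0.0]
contact_force: [0.8, 3.5, 5.9]
width: 0.197
```

```bash
python3 r.py
```

```text
t 19.15 st [ 0.0184 -0.0372] r 0.0415 ang -63.74 z 0.0994 Frad -3.34 Ftan 1.35 Fz 5.88 w 16.8
```

Call:
play_rows:
  plan:
    - {"grip": 255,"tx": -0.001,"ty": 0.0005,"tz": 0,"roll": 0}
    - {"grip": 255,"tx": -0.002,"ty": 0.0009,"tz": 0,"roll": 0}

```text
clock: 19.4
position: [0.5527, -0.0803, 0.0994]
orientation: [0.989, -0.151, 0.001, -0.0]
contact_force: [-0.5, 3.4, 6.7]
width: 0.196
```

```bash
python3 r.py
```

```text
t 19.40 st [ 0.0163 -0.0381] r 0.0415 ang -66.87 z 0.0994 Frad -3.39 Ftan -0.15 Fz 6.68 w 16.7
```

Call:
play_rows:
  plan:
    - {"grip": 255,"tx": -0.001,"ty": 0.0004,"tz": 0,"roll": 0}
    - {"grip": 255,"tx": -0.002,"ty": 0.0008,"tz": 0,"roll": 0}

```text
clock: 19.65
position: [0.5505, -0.0805, 0.0993]
orientation: [0.989, -0.151, 0.001, -0.0]
contact_force: [0.1, 3.3, 6.8]
width: 0.198
```

```bash
python3 r.py
```

```text
t 19.65 st [ 0.0143 -0.039 ] r 0.0415 ang -69.86 z 0.0993 Frad -3.34 Ftan 0.30 Fz 6.83 w 16.8
```

Call:
play_rows:
  plan:
    - {"grip": 255,"tx": -0.001,"ty": 0.0004,"tz": 0,"roll": 0}
    - {"grip": 255,"tx": -0.0021,"ty": 0.0007,"tz": 0,"roll": 0}

```text
clock: 19.9
position: [0.5486, -0.0805, 0.0993]
orientation: [0.989, -0.151, 0.001, -0.0]
contact_force: [1.9, 2.6, 4.8]
width: 0.199
```

```bash
python3 r.py; cat log.txt
```

```text
t 19.90 st [ 0.0125 -0.0396] r 0.0415 ang -72.55 z 0.0993 Frad -2.64 Ftan 1.89 Fz 4.79 w 17.0
8.90 152.743 0.04274 1.529 0.462
9.35 164.196 0.04271 2.267 -3.736
9.75 176.250 0.04263 0.810 -3.320
10.15 -171.741 0.04259 1.979 -3.389
10.55 -159.794 0.04250 1.147 -2.463
10.95 -147.933 0.04239 0.254 -3.385
11.35 -136.013 0.04226 -0.867 -2.561
11.75 -124.085 0.04215 -2.312 -3.504
12.15 -112.258 0.04201 -2.666 -2.605
12.55 -100.372 0.04185 -2.659 -3.145
12.95 -88.454 0.04169 -2.868 -3.480
13.35 -76.538 0.04158 -3.431 -3.050
13.75 -65.757 0.04147 -3.776 -6.802
14.15 -53.222 0.04138 -4.041 -4.002
14.40 -49.827 0.04139 -3.383 -3.092
14.65 -46.474 0.04138 -3.581 -1.923
14.90 -43.260 0.04135 -2.732 -1.284
15.15 -40.076 0.04132 -3.725 -0.444
15.40 -37.054 0.04132 -2.540 -0.175
15.65 -34.352 0.04131 -3.115 -1.528
15.90 -31.818 0.04129 -3.506 -3.659
16.15 -28.868 0.04134 -3.172 -2.746
16.40 -30.143 0.04129 -2.794 3.669
16.65 -33.119 0.04129 -2.358 2.690
16.90 -35.586 0.04132 -1.644 5.767
17.15 -38.091 0.04134 -3.213 5.929
17.40 -40.932 0.04134 -2.214 7.381
17.65 -43.974 0.04136 -3.944 6.388
17.90 -47.100 0.04137 -3.734 5.643
18.15 -50.310 0.04139 -3.050 4.704
18.40 -53.715 0.04142 -3.743 3.304
18.65 -57.258 0.04144 -4.005 2.776
18.90 -60.551 0.04145 -4.254 1.506
19.15 -63.738 0.04147 -3.341 1.352
19.40 -66.875 0.04148 -3.387 -0.153
19.65 -69.857 0.04151 -3.335 0.303
19.90 -72.549 0.04152 -2.644 1.894
```

```bash
python3 - <<'E'
from h import *
from scipy.optimize import least_squares
L=np.loadtxt('log.txt'); L=L[(L[:,0]>12)]
t,a,F=L[:,0],L[:,1],L[:,4]
d=np.where(t<16.3,1,-1.)
def model(p,a,d):
    c,w,s,D,b,lag=p; x=(a-c-d*lag)
    ins=abs(x)<w/2
    h=np.where(ins,2.5*(1+np.cos(2*np.pi*x/w)),0); dh=np.where(ins,-2.5*2*np.pi/w*np.sin(2*np.pi*x/w),0) # mm/deg
    return -d*D - s*(3+1.14*h)*dh/ np.radians(1)/42 + b
r=least_squares(lambda p:(model(p,a,d)-F),[-52.5,37,1,3,0,0],loss='soft_l1')
print(r.x.round(2)); J=r.jac; print(np.sqrt(np.diag(np.linalg.inv(J.T@J))).round(2))
r2=least_squares(lambda p:(model([p[0],37,1,p[1],p[2],p[3]],a,d)-F),[-52.5,3,0,0],loss='soft_l1'); print(r2.x.round(2), np.std(r2.fun))
# image: roller / collar row measure
import glob
for fn in sorted(glob.glob('fr_*.npz')):
    f=load(fn); px=f['pixels'].astype(int); tt=float(fn[3:9]); ang=L[np.argmin(abs(t-tt)),1]
    # roller mask: yellow within expected window around st(.07,0,z=.052)
    u,v=proj(f,[*wo(.072,0),.052]); u,v=int(u),int(v)
    m=(px[...,0]>px[...,2]+60)&(px[...,1]>px[...,2]+30); w=np.zeros_like(m); w[max(v-22,0):v+22,u-22:u+22]=1; m&=w
    if m.sum()<15: print(fn,'none');continue
    n,l,s,ce=cv2.connectedComponentsWithStats(m.astype(np.uint8)); i=1+np.argmax(s[1:,4])
    top=s[i,1]; 
    # subpixel far edge: use col center, weighted yellow score along column
    uc=int(round(ce[i][0])); col=(px[:,uc-1:uc+2,0]-px[:,uc-1:uc+2,2]).mean(1)
    seg=col[top-4:top+5]; th=60
    j=np.argmax(seg>th); e=top-4+j-1+(th-seg[j-1])/(seg[j]-seg[j-1]) if j>0 else top
    q=st(onplane(f,ce[i][0],e,.052)); print(tt,round(ang,2),'roller far edge x mm %.2f'%(q[0]*1e3), s[i,4])
E
```

```text
[-5.288e+01  5.584e+01  1.170e+00  3.460e+00 -4.000e-02  1.580e+00]
[1.   5.88 0.17 0.23 0.24 0.96]
[-51.07   3.41   0.15   0.96] 1.3697939602749345
14.4 -49.83 roller far edge x mm 73.96 156
14.65 -46.47 roller far edge x mm 73.51 148
14.9 -43.26 roller far edge x mm 72.82 122
15.15 -40.08 roller far edge x mm 71.99 93
15.4 -37.05 roller far edge x mm 70.88 59
15.65 -34.35 roller far edge x mm 69.85 28
15.9 -31.82 roller far edge x mm 69.76 31
16.15 -28.87 roller far edge x mm 69.80 27
16.4 -30.14 roller far edge x mm 69.80 29
16.65 -33.12 roller far edge x mm 69.79 34
16.9 -35.59 roller far edge x mm 70.12 43
17.15 -38.09 roller far edge x mm 71.12 68
17.4 -40.93 roller far edge x mm 72.03 99
17.65 -43.97 roller far edge x mm 72.84 123
17.9 -47.1 roller far edge x mm 73.53 147
18.15 -50.31 roller far edge x mm 73.91 152
18.4 -53.72 roller far edge x mm 74.08 157
18.65 -57.26 roller far edge x mm 73.90 155
18.9 -60.55 roller far edge x mm 73.44 136
19.15 -63.74 roller far edge x mm 72.69 104
19.4 -66.88 roller far edge x mm 71.71 65
19.65 -69.86 roller far edge x mm 70.49 31
fr_019.90.npz none
```

```bash
python3 arc.py 287.7 2 5 2 | sed 's/"tz":0,"roll":0//g'; python3 arc.py 287.7 2 5 2
```

```text
287.7->297.7 [{"grip":255,"tx":0.0014,"ty":-0.0005,},{"grip":255,"tx":0.0028,"ty":-0.0010,},{"grip":255,"tx":0.0041,"ty":-0.0016,},{"grip":255,"tx":0.0054,"ty":-0.0022,},{"grip":255,"tx":0.0068,"ty":-0.0028,}]
297.7->307.7 [{"grip":255,"tx":0.0013,"ty":-0.0007,},{"grip":255,"tx":0.0025,"ty":-0.0015,},{"grip":255,"tx":0.0038,"ty":-0.0022,},{"grip":255,"tx":0.0050,"ty":-0.0031,},{"grip":255,"tx":0.0062,"ty":-0.0040,}]
287.7->297.7 [{"grip":255,"tx":0.0014,"ty":-0.0005,"tz":0,"roll":0},{"grip":255,"tx":0.0028,"ty":-0.0010,"tz":0,"roll":0},{"grip":255,"tx":0.0041,"ty":-0.0016,"tz":0,"roll":0},{"grip":255,"tx":0.0054,"ty":-0.0022,"tz":0,"roll":0},{"grip":255,"tx":0.0068,"ty":-0.0028,"tz":0,"roll":0}]
297.7->307.7 [{"grip":255,"tx":0.0013,"ty":-0.0007,"tz":0,"roll":0},{"grip":255,"tx":0.0025,"ty":-0.0015,"tz":0,"roll":0},{"grip":255,"tx":0.0038,"ty":-0.0022,"tz":0,"roll":0},{"grip":255,"tx":0.0050,"ty":-0.0031,"tz":0,"roll":0},{"grip":255,"tx":0.0062,"ty":-0.0040,"tz":0,"roll":0}]
```

Call:
play_rows:
  plan:
    - {"grip": 255,"tx": 0.0014,"ty": -0.0005,"tz": 0,"roll": 0}
    - {"grip": 255,"tx": 0.0028,"ty": -0.001,"tz": 0,"roll": 0}
    - {"grip": 255,"tx": 0.0041,"ty": -0.0016,"tz": 0,"roll": 0}
    - {"grip": 255,"tx": 0.0054,"ty": -0.0022,"tz": 0,"roll": 0}
    - {"grip": 255,"tx": 0.0068,"ty": -0.0028,"tz": 0,"roll": 0}

```text
clock: 20.45
position: [0.5541, -0.0801, 0.0993]
orientation: [0.989, -0.151, -0.002, 0.0]
contact_force: [-6.9, 2.8, 11.9]
width: 0.202
```

```bash
python3 r.py
```

```text
t 20.45 st [ 0.0176 -0.0376] r 0.0415 ang -64.86 z 0.0993 Frad -3.74 Ftan -6.42 Fz 11.90 w 17.1
```

Call:
play_rows:
  plan:
    - {"grip": 255,"tx": 0.0013,"ty": -0.0007,"tz": 0,"roll": 0}
    - {"grip": 255,"tx": 0.0025,"ty": -0.0015,"tz": 0,"roll": 0}
    - {"grip": 255,"tx": 0.0038,"ty": -0.0022,"tz": 0,"roll": 0}
    - {"grip": 255,"tx": 0.005,"ty": -0.0031,"tz": 0,"roll": 0}
    - {"grip": 255,"tx": 0.0062,"ty": -0.004,"tz": 0,"roll": 0}
    - {"grip": 255,"tx": 0.0062,"ty": -0.004,"tz": 0,"roll": 0}

```text
clock: 21.1
position: [0.5619, -0.0782, 0.0993]
orientation: [0.989, -0.151, -0.001, 0.0]
contact_force: [-4.1, 1.5, 8.8]
width: 0.202
```

```bash
python3 r.py; python3 -c "
from h import *
rep()"
```

```text
t 21.10 st [ 0.0244 -0.0334] r 0.0414 ang -53.82 z 0.0993 Frad -2.74 Ftan -3.39 Fz 8.78 w 17.2
t 21.15 st [ 0.0244 -0.0334] r 0.0414 ang -53.88 z 0.0993 Frad -3.34 Ftan -2.49 Fz 8.57 w 17.1
```

```bash
cat > ana.py <<'E'
from h import *
import glob
from scipy.optimize import least_squares
L=np.loadtxt('log.txt'); t=L[:,0]
D=[]
for fn in sorted(glob.glob('fr_*.npz')):
    f=load(fn); px=f['pixels'].astype(int); tt=float(fn[3:9]); ang=L[np.argmin(abs(t-tt)),1]
    u,v=proj(f,[*wo(.072,0),.052]); u,v=int(u),int(v)
    m=(px[...,0]>px[...,2]+60)&(px[...,1]>px[...,2]+30); w=np.zeros_like(m); w[max(v-22,0):v+22,u-22:u+22]=1; m&=w
    if m.sum()<15: continue
    n,l,s,ce=cv2.connectedComponentsWithStats(m.astype(np.uint8)); i=1+np.argmax(s[1:,4]); top=s[i,1]
    uc=int(round(ce[i][0])); col=(px[:,uc-1:uc+2,0]-px[:,uc-1:uc+2,2]).mean(1)
    seg=col[top-4:top+5]; th=60; j=np.argmax(seg>th); e=top-4+j-1+(th-seg[j-1])/(seg[j]-seg[j-1]) if j>0 else top
    D.append([tt,ang,1 if (tt<16.3 or 20<tt<22) else -1]+[st(onplane(f,ce[i][0],e,z))[0]*1e3 for z in (.047,.05,.053,.056)])
D=np.array(D); 
for k,z in zip(range(3,7),(.047,.05,.053,.056)):
    sel=D[:,k]>70.3; a,d,x=D[sel,1],D[sel,2],D[sel,k]
    fun=lambda p: p[0]+p[2]*(a-p[1]-p[3]*d)**2+p[4]*(a-p[1]-p[3]*d)**4-x
    r=least_squares(fun,[74,-53,-.02,0.4,0]); print(z,'crest %.2f hyst %.2f top %.2f rms %.3f'%(r.x[1],r.x[3],r.x[0],np.std(r.fun)))
print(D[-3:,:5].round(2))
E
python3 ana.py
```

```text
0.047 crest -53.90 hyst 0.24 top 73.42 rms 0.026
0.05 crest -53.51 hyst 0.23 top 73.82 rms 0.031
0.053 crest -53.01 hyst 0.20 top 74.22 rms 0.050
0.056 crest -52.70 hyst 0.18 top 74.77 rms 0.145
[[ 19.65 -69.86  -1.    70.    70.3 ]
 [ 20.45 -64.86   1.    71.74  72.08]
 [ 21.1  -53.82   1.    73.44  73.86]]
```

Call:
play_rows:
  plan:
    - {"grip": 255,"tx": 0.0009,"ty": -0.0007,"tz": 0,"roll": 0}
    - {"grip": 255,"tx": 0.0009,"ty": -0.0007,"tz": 0,"roll": 0}

```text
clock: 21.35
position: [0.5629, -0.0778, 0.0993]
orientation: [0.989, -0.151, -0.001, 0.0]
contact_force: [-3.8, 1.8, 9.3]
width: 0.198
```

```bash
python3 r.py
```

```text
t 21.35 st [ 0.0253 -0.0327] r 0.0414 ang -52.25 z 0.0993 Frad -2.99 Ftan -2.97 Fz 9.31 w 16.9
```

Call:
play_rows:
  plan:
    - {"grip": 255,"tx": -0.0007,"ty": 0.0006,"tz": 0,"roll": 0}
    - {"grip": 255,"tx": -0.0014,"ty": 0.0011,"tz": 0,"roll": 0}
    - {"grip": 255,"tx": -0.002,"ty": 0.0016,"tz": 0,"roll": 0}
    - {"grip": 255,"tx": -0.002,"ty": 0.0016,"tz": 0,"roll": 0}

```text
clock: 21.8
position: [0.5619, -0.0782, 0.0993]
orientation: [0.989, -0.151, 0.001, -0.001]
contact_force: [2.4, 5.0, 5.6]
width: 0.198
```

```bash
python3 r.py
```

```text
t 21.80 st [ 0.0244 -0.0334] r 0.0414 ang -53.83 z 0.0993 Frad -3.95 Ftan 3.85 Fz 5.58 w 16.9
```

Call:
play_rows:
  plan:
    - {"grip": 255,"tx": 0.0001,"ty": -0.0007,"tz": 0,"roll": 0}
    - {"grip": 255,"tx": 0.0002,"ty": -0.0014,"tz": 0,"roll": 0}
    - {"grip": 255,"tx": 0.0002,"ty": -0.0014,"tz": 0,"roll": 0}
  squeeze: 20

```text
clock: 22.15
position: [0.5619, -0.0781, 0.0994]
orientation: [0.989, -0.151, 0.001, 0.001]
contact_force: [-0.6, 0.1, 7.5]
width: 0.198
```

```bash
python3 r.py
```

```text
t 22.15 st [ 0.0245 -0.0333] r 0.0413 ang -53.66 z 0.0994 Frad -0.25 Ftan -0.54 Fz 7.50 w 16.9
```

Call:
play_rows:
  plan:
    - {"grip": 190,"tx": 0,"ty": 0,"tz": 0,"roll": 0}
    - {"grip": 150,"tx": 0,"ty": 0,"tz": 0,"roll": 0}
    - {"grip": 100,"tx": 0,"ty": 0,"tz": 0,"roll": 0}
    - {"grip": 50,"tx": 0,"ty": 0,"tz": 0,"roll": 0}
    - {"grip": 0,"tx": 0,"ty": 0,"tz": 0,"roll": 0}
    - {"grip": 0,"tx": 0,"ty": 0,"tz": 0,"roll": 0}
    - {"grip": 0,"tx": 0,"ty": 0,"tz": 0,"roll": 0}

```text
clock: 22.9
position: [0.5615, -0.0772, 0.0983]
orientation: [0.989, -0.151, -0.0, 0.0]
contact_force: [0.3, 0.4, 0.4]
width: 0.998
```

```bash
python3 - <<'E'
from h import *
s=rep()
f=grab_frame('wrist'); np.savez('w8.npz',**f); save(f,'w8.png')
E
```

```text
t 22.90 st [ 0.0238 -0.0326] r 0.0404 ang -53.95 z 0.0983 Frad -0.28 Ftan 0.45 Fz 0.42 w 84.9
```

View pics/w8.png

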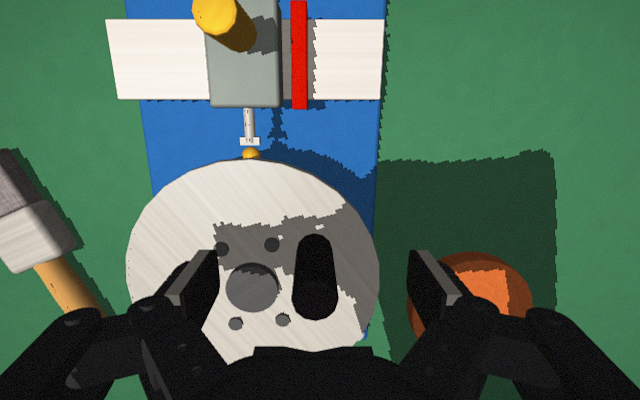

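Call:
play_rows:
  plan:
    - {"grip": 0,"tx": 0,"ty": 0,"tz": -0.03,"roll": 0}
    - {"grip": 0,"tx": 0,"ty": 0,"tz": -0.07,"roll": 0}
    - {"grip": 0,"tx": 0,"ty": 0,"tz": -0.11,"roll": 0}
    - {"grip": 0,"tx": 0,"ty": 0,"tz": -0.15,"roll": 0}
    - {"grip": 0,"tx": 0,"ty": 0.01,"tz": -0.16,"roll": 0}
    - {"grip": 0,"tx": -0.02,"ty": 0.04,"tz": -0.16,"roll": 0}
    - {"grip": 0,"tx": -0.04,"ty": 0.08,"tz": -0.16,"roll": 0}
    - {"grip": 0,"tx": -0.06,"ty": 0.12,"tz": -0.16,"roll": 0}
    - {"grip": 0,"tx": -0.08,"ty": 0.16,"tz": -0.16,"roll": 0}
    - {"grip": 0,"tx": -0.1,"ty": 0.2,"tz": -0.16,"roll": 0}
    - {"grip": 0,"tx": -0.12,"ty": 0.24,"tz": -0.16,"roll": 0}
    - {"grip": 0,"tx": -0.12,"ty": 0.24,"tz": -0.16,"roll": 0}

```text
clock: 24.15
position: [0.372, -0.2734, 0.2574]
orientation: [0.988, -0.154, -0.001, 0.0]
contact_force: [0.5, -0.6, 0.7]
width: 1.002
```

```bash
python3 - <<'E'
from h import *
s=rep(); print(s['position'],s['contact_force'])
for n in ('top','scene'):
    f=grab_frame(n); np.savez(n+'9.npz',**f)
    im=cv2.cvtColor(f['pixels'],cv2.COLOR_RGB2BGR)
    c=im[110:240,260:400] if n=='top' else im[165:290,270:400]
    cv2.imwrite('pics/%s9.png'%n,cv2.resize(c,None,fx=4.5,fy=4.5,interpolation=cv2.INTER_CUBIC))
f=grab_frame('wrist'); save(f,'w9.png'); np.savez('w9.npz',**f)
f=load('top9.npz')
px=f['pixels'].astype(int)
b=(px[...,0]>px[...,2]+70)&(px[...,1]>px[...,2]+35); b[:110]=0;b[180:]=0;b[:,:300]=0;b[:,400:]=0
n,l,s,ce=cv2.connectedComponentsWithStats(b.astype(np.uint8))
for i in range(1,n):
    if s[i,4]>5: print(s[i],ce[i],st(onplane(f,*ce[i],.1)))
k=(px.max(-1)<45); k[:150]=0;k[230:]=0;k[:,:295]=0;k[:,375:]=0
n,l,s,ce=cv2.connectedComponentsWithStats(k.astype(np.uint8))
for i in range(1,n):
    if s[i,4]>8: q=st(onplane(f,*ce[i],.116)); print('dark',s[i],ce[i],q,np.hypot(*q),np.degrees(np.arctan2(q[1],q[0])))
E
```

```text
t 24.15 st [-0.0986 -0.2763] r 0.2934 ang -109.64 z 0.2574 Frad 0.18 Ftan 0.76 Fz 0.70 w 85.2
[ 0.37199285 -0.27335277  0.25741408] [ 0.50050647 -0.60023668  0.69844428]
[346 136   6   6  32] [348.5 138.5] [0.12401754 0.00021422]
dark [347 178   7   7  39] [350.         181.07692308] [ 0.02196312 -0.03336346] 0.03994369645780146 -56.643142947691295
dark [357 198   4  10  13] [358.53846154 202.76923077] [-0.0220488  -0.06813966] 0.07161817031159477 -107.93067327280096
```

View pics/top9.png

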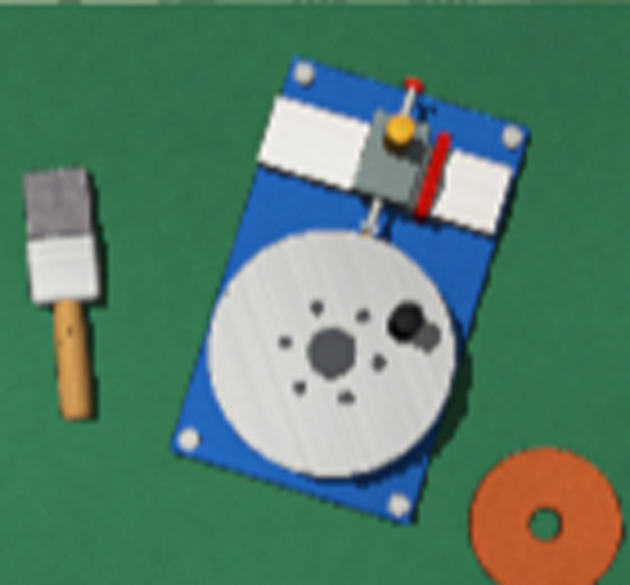

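View pics/scene9.png

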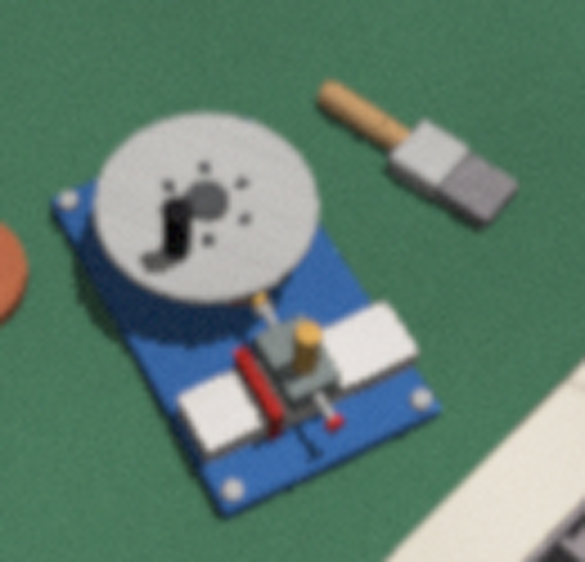

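```bash
python3 - <<'E'
from h import *
import glob
print(sorted(glob.glob('fr_*'))[-3:])
for fn in ['fr_021.80.npz','fr_022.15.npz','w8.npz']:
    f=load(fn); g=f['pixels'].astype(int).mean(-1)
    u,v=proj(f,[*wo(.0247*0,0.0),.064])
    m=(g<115); P=m.astype(np.uint8); P[:225]=0;P[265:]=0;P[:,:205]=0;P[:,238:]=0
    n,l,s,ce=cv2.connectedComponentsWithStats(P)
    for i in range(1,n):
        if 60<s[i,4]<400: q=st(onplane(f,*ce[i],.064)); print(fn,s[i],ce[i].round(1),q.round(4),np.hypot(*q).round(4),np.degrees(np.arctan2(q[1],q[0])).round(2))
E
```

```text
['fr_021.35.npz', 'fr_021.80.npz', 'fr_022.15.npz']
fr_021.80.npz [213 243  18  14 179] [221.1 249.1] [0.0215 0.0155] 0.0265 35.64
fr_022.15.npz [213 243  18  14 179] [221.  249.2] [0.0216 0.0155] 0.0266 35.71
```

View pics/w9.png

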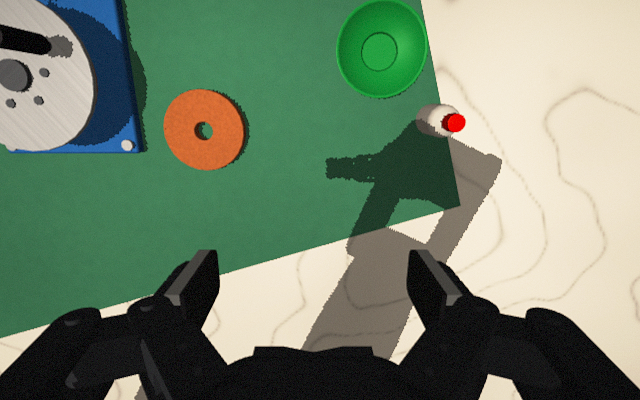

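```bash
python3 - <<'E'
from h import *
for fn in ['fr_021.80.npz','fr_022.15.npz','w8.npz']:
    f=load(fn); g=f['pixels'].astype(int).mean(-1)
    for th in (80,95):
        P=(g<th).astype(np.uint8); P[:225]=0;P[265:]=0;P[:,:205]=0;P[:,238:]=0
        n,l,s,ce=cv2.connectedComponentsWithStats(P)
        for i in range(1,n):
            if 60<s[i,4]<400: q=st(onplane(f,*ce[i],.064)); print(fn,th,s[i],ce[i].round(1),q.round(4),np.degrees(np.arctan2(q[1],q[0])).round(2))
E
python3 ana.py | head -2
```

```text
w8.npz 80 [205 242  24  23 352] [215.8 253.2] [0.019  0.0188] 44.76
w8.npz 95 [205 241  25  24 383] [216.3 253.1] [0.019  0.0185] 44.3
0.047 crest -53.91 hyst 0.23 top 73.43 rms 0.029
0.05 crest -53.52 hyst 0.22 top 73.83 rms 0.033
```

```bash
python3 - <<'E'
from h import *
o=[]
for fn in ['fr_022.15.npz','w8.npz']:
    f=load(fn); im=cv2.cvtColor(f['pixels'],cv2.COLOR_RGB2BGR)
    c=cv2.resize(im[140:340,190:340],None,fx=2.6,fy=2.6,interpolation=cv2.INTER_CUBIC); o.append(c)
    print(fn,f['origin'],st(f['origin']),R.from_quat(f['attitude']).as_euler('xyz',degrees=True))
    print('axis proj',proj(f,[*C,.064]),'roller proj',proj(f,[*wo(.07,0),.05]))
cv2.imwrite('pics/cmp.png',np.hstack(o))
E
```

```text
fr_022.15.npz [ 0.63127655 -0.09999857  0.22044822] [ 0.09720055 -0.03353857] [ 1.63647789e+02 -6.61594255e-02 -1.07361977e+02]
axis proj (np.float64(252.0741482807211), np.float64(284.60560499004384)) roller proj (np.float64(249.79269520574474), np.float64(155.12768420074752))
w8.npz [ 0.6309268  -0.09944679  0.2192691 ] [ 0.09670217 -0.03311619] [ 1.63555680e+02  1.20834613e-02 -1.07380030e+02]
axis proj (np.float64(252.8868382695243), np.float64(284.3980530198184)) roller proj (np.float64(250.572685770411), np.float64(154.0305831008578))
```

View pics/cmp.png

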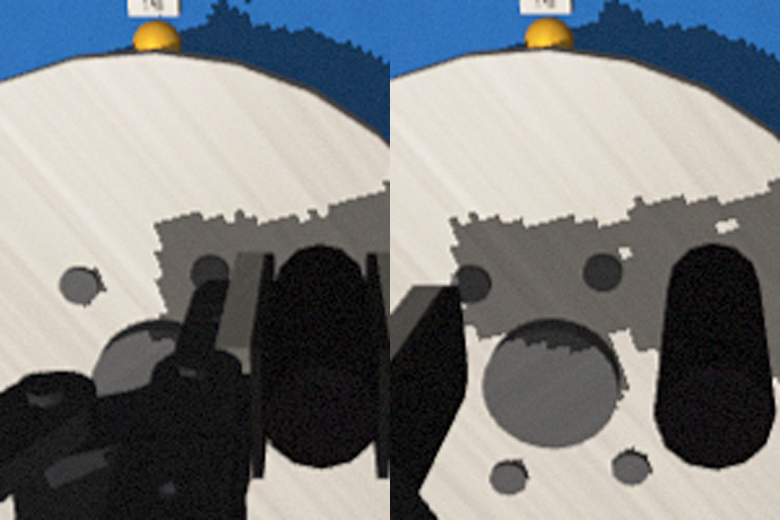

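```bash
python3 - <<'E'
from plant import state, close_job
s=state(); print(s['clock'],s['joint_vel'].round(3),s['contact_force'])
print(close_job())
E
```

```text
24.3 [ 0.033  0.005 -0.007  0.     0.002  0.001] [ 0.8112268   0.36351059 -0.61667025]
the job is handed in; nothing more can be done
None
```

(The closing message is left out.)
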